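# Slide the pressure plate out of its stand and seat it on the specimen block

## Robot

A 7-joint arm with a two-finger parallel gripper is mounted at the origin on the work surface. World frame = base frame: x ahead of the robot, y to its left, z up, the work surface at z = 0. Lengths are in m, angles in rad, forces in N, time in s.
With the tool pointing down it reaches from about 0.4 to 0.85 m from the base axis. Payload 10.4 kg.
Tool frame: the origin (TCP) lies where the fingers leave the gripper's body, on its centre line; the fingertips stand 70 mm ahead of it and the grasp point (between the pads) lies r.grip_depth ahead of it (r.grip_depth is the distance from the TCP to the grasp point, in m); z points along the fingers, y is the direction in which the jaws open and shut (so a half turn about z gives the same grasp; the last joint's range is limited). The gripper opens to 87 mm and grips with 3 to 60 N. Pads are 19 mm wide; open, the fingers measure 117 mm over their backs; the gripper's body (75 mm by 190 mm) begins 51 mm behind the grasp point.
Start: joints at [-0.023, 0.332, -0.065, 1.46, 0.022, 1.35, -0.088], TCP at [0.625, 0, 0.292] pointing down, gripper open.
Joint ranges: [-2.6, 2.6], [-0.5, 2.12], [-1.47, 1.34], [0.16, 2.42], [-1.27, 4.41], [0.06, 2.06], [-2.6, 2.6]. Speed limits (rad/s): [2.22, 2.22, 2.79, 2.79, 3.14, 3.14, 3.14].

## Interface

Orientations are given as a unit quaternion [x, y, z, w].
In Python, from bench import monitor, viewer, workorder, nets, r gives the robot as it stands.
- The arm moves only by the tool drive_tool, never from a script. Its argument "plan" is a list of rows, each an object of numbers: "rx", "ry", "rz": the turn, a rotation vector about the tool's x, y, z in units of 360 degrees (1.0 is 360 degrees); "x", "y", "z": the shift along the tool's x, y, z in units of 1000 mm (1.0 is 1000 mm); "fingers": the opening, from 0 (shut) to 1 (fully open). In form: [{"rx": .., "ry": .., "rz": .., "x": .., "y": .., "z": .., "fingers": ..}, ...]. A call has 1 to 12 rows; each row is the pose to reach, as a shift and turn from the pose commanded when the call began, along the tool's axes at that moment, turning the shorter way round; what a row does not reach only later rows make up. A row lasts 1/8 s, in which the tool goes at most 62.5 mm and 10.7 degrees, less where a joint would pass 70% of its speed; a pose out of reach is approached as far as the arm can. A call with a number of a shift or a turn outside -1 to 1 is refused whole. A call with a gripper value outside its range is refused whole. The fingers move at their own pace and stop on an object; "squeeze" is the grip in N (left out, the last holds). Time passes only in rows, so rows that repeat a pose let the fingers close. It gives the time, the measured TCP pose, the force and the opening at its end, in the units of the state.
- monitor.read_state(): the state, without advancing time (a new reading comes with each control period).
- viewer.camera(name): name is "scene" or "side" or "wrist"; returns a dict with "color" (480x640x3 uint8, red, green, blue), "depth" (480x640 float32, m along the optical axis (not along the pixel's ray), 0 where there is no reading), "camera_matrix" (3x3 intrinsics, pixels), "xyz" and "rotation" of the camera in the world. Camera axes: x right, y down, z forward; pixel columns grow to the right and rows downward; lengths in m; the calibration is good to about 2 mm. A picture is of the moment at which its call begins.
- workorder.close_job(): hands the job in, once; it reports no verdict.
Trained networks look in the newest picture that a camera, given by its name, has taken for a name from the list of things; names that differ only in an ending like _2 or _b are one class to them, and where a whole thing is asked for, a point or a joint stands for the part that bears it (a point fixed in the world has none). Each returns a list of dicts, best first, with "confidence" (0 to 1); they miss things now and then, are a little off and sometimes report something else, mostly with a low value. They report only what shows in the picture. A call takes as long as a camera call. They do not tell look-alikes from the thing itself.
- nets.find_in(label, camera): "centre" ([x, y, z] in m, in world coordinates, good to about 4 mm: the middle of the surface that is visible of it).
- nets.regions_of(label, camera): "region" (480x640 bool, what is visible of it).
The state is a dict: "time": time; "joint_positions": joint angles; "joint_vel": joint speeds; "joint_torque": joint torques, N m; "ee_pos": TCP position; "eef_rot": TCP orientation; "ft_force": force on the tool from outside, world axes, zero at the start; "torque": the same for the moment, N m; "width": finger opening in m.
Only numpy, scipy, OpenCV 4.12 (cv2) and the standard library are available. Lean on these libraries where they do the work, as an engineer would, in place of code of your own. Each camera call takes 0.05 s, during which the arm holds its last target.

## Task

The thin steel pressure plate lies down between the fences of its preparation stand, too low to be taken hold of. Press lightly on it and slide it out through the stand's open front until its end overhangs, pinch that end by its two sides, and carry it to the shorter, pale clear-plastic specimen block: lay it flat between the block's fences, push it gently home against the back stop and let go. The plate and its seats are ground surfaces, so touch them slowly and with light forces only; leave the bottle, beaker and weight alone.

Things in the scene. Friction and masses are not known exactly. Their poses are not given: they have to be found in the camera images.
- stand: Preparation stand, fixed (place and yaw vary, sunk up to 6 mm into the bench). Black bed 158 mm long (x), 64 wide (y), top 50 mm above the origin; aluminium fences 10 mm thick, 10 high on both long sides and at the back (+x); open front (-x, toward the robot) with a sheer drop. Base plate 12 mm thick juts 20 mm at the sides, not the front. Origin: centre of the bed's outline, at the underside.
- stand_lip (a point): Middle of the top edge of the bed's open front (x = -79 mm, z = 50 mm in the stand's frame); its x axis points inward, along the bed, and z is up.
- block: Specimen block, fixed, on the other side (the two change sides; place and yaw vary, sunk up to 6 mm). Clear plastic, bed 95 mm long (x), 64 wide (y), top 50 mm above the origin; the same 10 mm fences on both sides and across the back (+x, the back stop); open front (-x) with a sheer drop; base plate 124 mm wide. Origin: centre of the bed's outline, at the underside.
- block_stop (a point): Foot of the back stop's inner face, in the middle, level with the bed (x = +47.5 mm, z = 50 mm in the block's frame); x axis points into the stop, z up. When the plate is home its front end overhangs the block by 45 mm.
- plate: Flat steel plate 140 mm (x) by 56 (y) by 4 thick, 0.18 to 0.33 kg, loose on the stand's bed with some 4 mm play at each side, its front end about 15 mm inside the lip. Origin: centre of its underside. A downward press of some 9 to 15 N drags it along, less may slip. Over 30 N on a bed or fence, or a touch faster than 10 mm/s on these rigid things, may spoil it.
- plate_front (a point): Middle of the plate's front end (x = -70 mm, z = 2 mm in the plate's frame), the end that is slid out.
- bottle: Bystander: amber bottle, 60 mm across, 130 mm tall; origin at the centre of its underside.
- beaker: Bystander: small white open cup, 56 mm across the rim, 60 mm tall; origin at the centre of its underside.
- weight: Bystander: brass cylinder weight, 40 mm across, 45 mm tall; origin at the centre of its underside.
Not all that is in view belongs to the job. There is more than one size of the plate; the one meant has the size given above. Leave any blue look-alike of the stand alone.

How it is judged:
On the way, in this order (a step that is already met when the one before it is completed fails the run):
1. the plate, still lying on the stand, overhangs the stand's open front by more than 22 mm (x of plate_front in the frame of stand_lip below -0.022 m and x of plate in the frame of stand_lip above 0 m and contact force between plate and stand above 0.3 N), for 0.1 s.
2. the plate is lifted clear of the stand in the fingers (z of plate in the frame of stand_lip above 0.02 m and contact force between the fingers and plate above 1 N and contact force between plate and stand below 0.01 N), for 0.1 s.
At the end, for the whole second after the job is handed in: The plate lies flat on the specimen block's bed (within 2.5 mm of the bed's height, tilt under 0.04 rad), between the fences (in line within 0.1 rad), home against the back stop (gap under 2.5 mm), at rest and released (x of plate_front in the frame of block_stop above -0.1425 m and z of plate in the frame of block_stop between -0.0025 and 0.0025 m and angle between plate's own z axis and vertical below 0.04 rad and angle between the x axis of plate and the x axis of block, either way round below 0.1 rad and horizontal distance between plate and block_stop below 0.0735 m and linear speed of plate below 0.01 m/s and contact force between the fingers and plate below 0.01 N); the robot touches nothing.
It fails at once if the plate is pressed on the stand with more than 30 N (contact force between plate and stand above 30 N).
It fails at once if the plate is pressed on the block or its stop with more than 30 N (contact force between plate and block above 30 N).
It fails at once if the plate falls onto the bench (contact force between plate and table above 0.01 N).
It fails at once if a bystander is moved by more than 15 mm (distance of any of bottle, beaker, weight from where it was at the start of the episode above 0.015 m).
It also fails if it takes over 72 s, if anything falls off the work surface, if the arm or the gripper's body presses on something with over 40 N, if the wrist force passes 120 N, or if a joint passes its speed limit or range.

## Working session

There is one attempt and no reset: what is moved stays moved. The work goes in short steps, Python scripts to look and compute and a tool call to move; the robot and the scene stay as the last step left them, time stands still between calls to the robot, and variables do not carry over. Pictures are saved under pics/ and viewed, and the job is handed in when it is done.

Besides the shell and the picture viewer there is one more tool, called after ">>>" as name([rows], argument=value, ...), one row to a line, values as JSON. drive_tool: Moves the arm, as the interface text tells. Its arguments: {"type":"object","properties":{"plan":{"type":"array","items":{"type":"object","properties":{"rx":{"type":"number","minimum":-1,"maximum":1},"ry":{"type":"number","minimum":-1,"maximum":1},"rz":{"type":"number","minimum":-1,"maximum":1},"x":{"type":"number","minimum":-1,"maximum":1},"y":{"type":"number","minimum":-1,"maximum":1},"z":{"type":"number","minimum":-1,"maximum":1},"fingers":{"type":"number"}}}},"squeeze":{"type":"number"}},"required":["plan"]}

```bash
ls; mkdir -p pics; cat > h.py <<'E'
import numpy as np, cv2, pickle
from bench import monitor, viewer, workorder, nets, r
from scipy.spatial.transform import Rotation as R
def cam(n,fn=None):
    c=viewer.camera(n)
    if fn: cv2.imwrite('pics/'+fn,cv2.cvtColor(c['color'],cv2.COLOR_RGB2BGR))
    pickle.dump(c,open(n+'.pkl','wb'))
    return c
def world(c,mask=None):
    K=np.array(c['camera_matrix']);d=c['depth'];v,u=np.mgrid[:480,:640]
    p=np.stack([(u-K[0,2])/K[0,0]*d,(v-K[1,2])/K[1,1]*d,d],-1)
    Rm=np.array(c['rotation'])
    if Rm.shape!=(3,3): Rm=R.from_quat(Rm).as_matrix()
    P=p@Rm.T+np.array(c['xyz']); P[d==0]=np.nan
    return P
E
python3 - <<'E'
from h import *
print(monitor.read_state(), r.grip_depth)
for n in ['scene','side','wrist']:
    c=cam(n,n+'0.png'); print(n,c['xyz'],c['rotation'],c['camera_matrix'])
    for l in ['stand','block','plate','bottle','beaker','weight']:
        print(l,[(np.round(q['centre'],3).tolist(),round(q['confidence'],2)) for q in nets.find_in(l,n)])
E
```

```text
pics
{'time': 0.0, 'joint_positions': array([-0.02258039,  0.33285152, -0.06471799,  1.46094351,  0.02158394,
        1.34991531, -0.08851493]), 'joint_vel': array([-4.08357541e-05,  4.64013116e-04, -1.03825463e-03,  2.45566289e-04,
       -9.90858690e-04,  4.51906318e-04,  6.18635830e-04]), 'joint_torque': array([-1.20520472e-04, -6.23245955e+01,  2.44190963e-02, -3.89891267e+01,
       -6.13984605e-02,  3.97891912e-02,  1.87085252e-04]), 'ee_pos': array([6.24704167e-01, 6.77037072e-07, 2.91465582e-01]), 'eef_rot': array([ 7.07106609e-01,  7.07106595e-01, -5.19008226e-04, -4.86558929e-04]), 'ft_force': array([ 0.27017459,  0.48850593, -0.3806672 ]), 'torque': array([-0.08612468, -0.03924761, -0.04794895]), 'width': 0.0872522884718732} 0.051
scene [0.93821312 0.62203499 0.66129039] [ 0.22593566  0.88460227 -0.39300645 -0.10944326] [[474.67192473   0.         316.83408187]
 [  0.         474.67192473 240.67264825]
 [  0.           0.           1.        ]]
stand [([0.454, 0.084, 0.05], 0.71), ([0.627, 0.27, 0.036], 0.69)]
block [([0.576, -0.18, 0.044], 0.88)]
plate [([0.605, 0.233, 0.
[... 467 characters left out ...]
.049], 0.17)]
block [([0.557, -0.236, 0.046], 0.97)]
plate [([0.6, 0.228, 0.052], 0.72)]
bottle []
beaker [([0.613, -0.007, 0.046], 0.97), ([0.774, -0.02, 0.07], 0.57)]
weight [([0.671, -0.01, 0.032], 0.96)]
wrist [0.62544513 0.06997797 0.38471963] [9.91854127e-01 5.33149546e-04 1.84524487e-04 1.27377679e-01] [[352.77052549   0.         316.44982485]
 [  0.         352.77052549 230.95811416]
 [  0.           0.           1.        ]]
stand [([0.441, 0.062, 0.049], 0.81), ([0.773, 0.001, 0.09], 0.64), ([0.603, 0.18, 0.011], 0.62)]
block [([0.566, -0.165, 0.014], 0.6)]
plate []
bottle [([0.772, 0.004, 0.087], 0.76)]
beaker [([0.616, -0.003, 0.026], 0.97)]
weight [([0.682, 0.008, 0.044], 0.87)]
```

View pics/scene0.png

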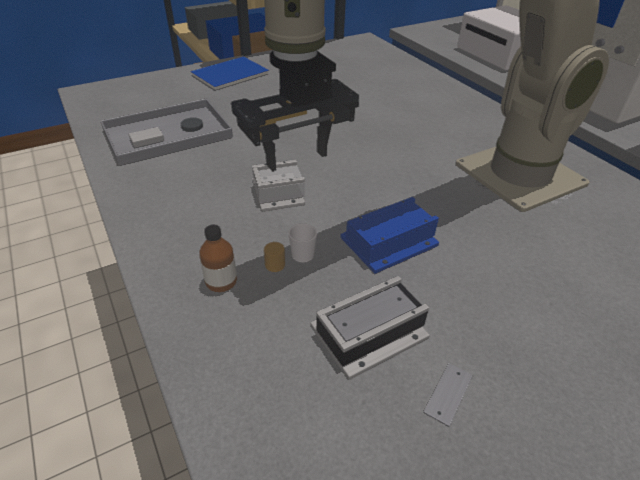

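View pics/side0.png

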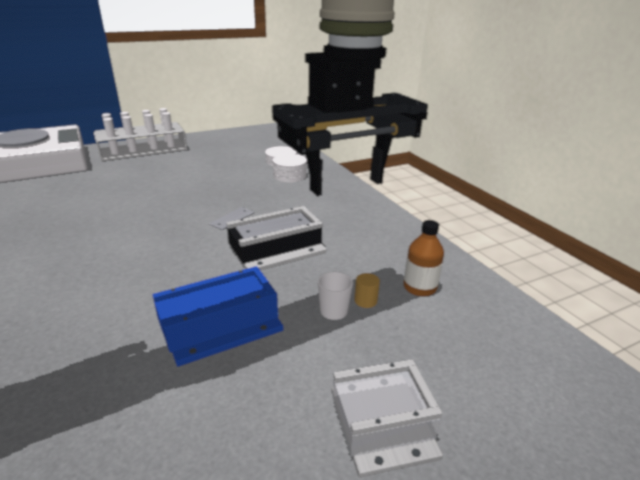

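View pics/wrist0.png

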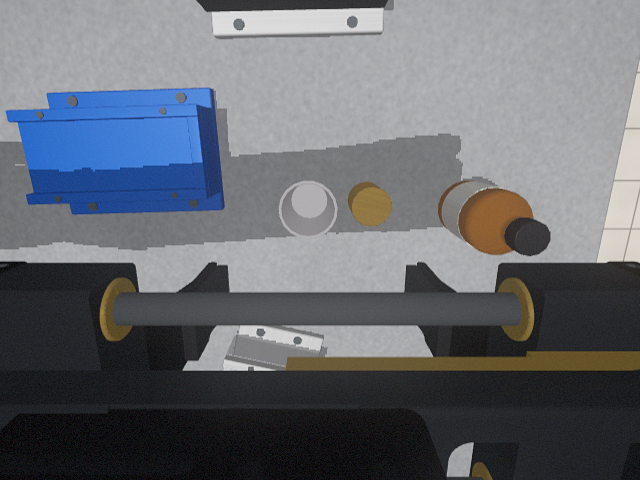

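Candidates: for the plate, the one in the black stand at scene (375,312), or the loose narrower strip on the bench at (447,395). For the stand, the black/aluminium one at (370,325), or the blue look-alike at (392,230). The clear block is at (280,185). I choose the plate in the black stand and will check it in a crop and by measuring it.

```bash
python3 - <<'E'
from h import *
c=pickle.load(open('scene.pkl','rb'));P=world(c)
im=cv2.cvtColor(c['color'],cv2.COLOR_RGB2BGR)
a=cv2.resize(im[265:435,295:485],None,fx=3,fy=3,interpolation=3);cv2.imwrite('pics/crop1.png',a)
b=cv2.resize(im[150:220,240:320],None,fx=5,fy=5,interpolation=3);cv2.imwrite('pics/crop2.png',b)
for n in ['scene','side']:
    c=pickle.load(open(n+'.pkl','rb'));P=world(c)
    for nm,(x0,x1,y0,y1) in dict(stand=(.48,.74,.14,.34),block=(.48,.7,-.3,-.1)).items():
        m=(P[...,0]>x0)&(P[...,0]<x1)&(P[...,1]>y0)&(P[...,1]<y1)
        z=P[m][:,2]; h,e=np.histogram(z,np.arange(-.004,.08,.002))
        print(n,nm,[(round(e[i],3),h[i]) for i in range(len(h)) if h[i]>15])
        q=P[m&(P[...,2]>.04)&(P[...,2]<.075)][:,:2]
        print(len(q),cv2.minAreaRect((q*1000).astype(np.float32)))
        mm=(P[...,2]>.052)&m if nm=='block' else (P[...,2]>.0555)&m
        q=P[mm&(P[...,2]<.075)][:,:2]
        print(len(q),cv2.minAreaRect((q*1000).astype(np.float32)))
E
```

```text
scene stand [(np.float64(-0.004), np.int64(67)), (np.float64(-0.002), np.int64(2100)), (np.float64(0.0), np.int64(4648)), (np.float64(0.002), np.int64(894)), (np.float64(0.004), np.int64(101)), (np.float64(0.006), np.int64(77)), (np.float64(0.008), np.int64(361)), (np.float64(0.01), np.int64(702)), (np.float64(0.012), np.int64(204)), (np.float64(0.014), np.int64(79)), (np.float64(0.016), np.int64(76)), (np.float64(0.018), np.int64(72)), (np.float64(0.02), np.int64(84)), (np.float64(0.022), np.int64(67)), (np.float64(0.024), np.int64(73)), (np.float64(0.026), np.int64(86)), (np.float64(0.028), np.int64(74)), (np.float64(0.03), np.int64(75)), (np.float64(0.032), np.int64(89)), (np.float64(0.034), np.int64(75)), (np.float64(0.036), np.int64(72)), (np.float64(0.038), np.int64(86)), (np.float64(0.04), np.int64(83)), (np.float64(0.042), np.int64(80)), (np.float64(0.044), np.int64(75)), (np.float64(0.046), np.int64(165)), (np.float64(0.048), np.int64(255)), (np.float64(0.05), np.int64(743)), (np.float64(0.052), np.int64(1577)), (np.float64(0.054), np.int64(396)), (np.float64(0.056), np.int6
[... 3658 characters left out ...]
0.034), np.int64(124)), (np.float64(0.036), np.int64(126)), (np.float64(0.038), np.int64(107)), (np.float64(0.04), np.int64(132)), (np.float64(0.042), np.int64(124)), (np.float64(0.044), np.int64(113)), (np.float64(0.046), np.int64(1204)), (np.float64(0.048), np.int64(2183)), (np.float64(0.05), np.int64(253)), (np.float64(0.052), np.int64(220)), (np.float64(0.054), np.int64(215)), (np.float64(0.056), np.int64(723)), (np.float64(0.058), np.int64(1014)), (np.float64(0.06), np.int64(21))]
6202 ((567.5121459960938, -209.67343139648438), (87.00389862060547, 105.47949981689453), 76.29959106445312)
2193 ((567.6025390625, -209.54837036132812), (86.67687225341797, 105.44647216796875), 76.36083984375)
```

View pics/crop1.png

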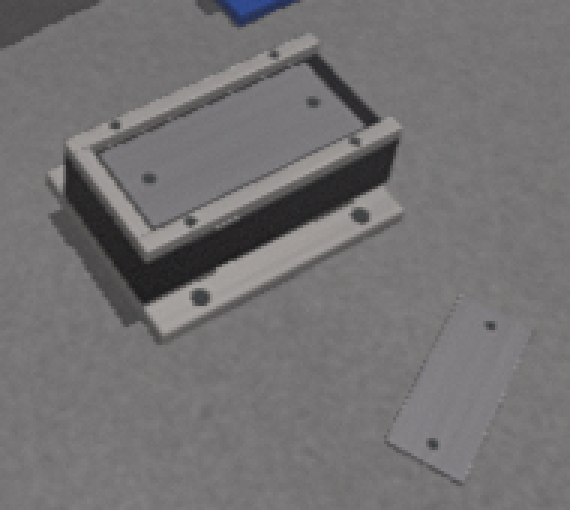

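View pics/crop2.png

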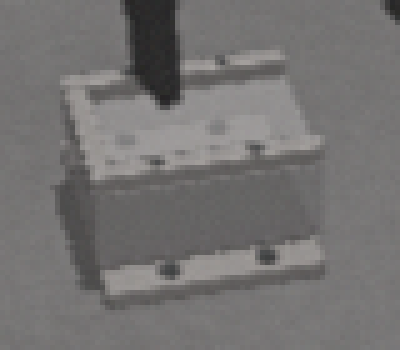

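The crop confirms it. The 56 mm wide plate lies in the black stand (crop1, centre ~(235,145)), and the loose strip at crop1 (460,390) is narrower. The clear block's back stop is at its +x end. Next I move above the stand's front, turn the jaws across it and look with the wrist camera.

>>> drive_tool([
  {"x": 0.228,"y": -0.11,"rz": 0.2467,"fingers": 0},
  {"x": 0.228,"y": -0.11,"rz": 0.2467,"fingers": 0},
  {"x": 0.228,"y": -0.11,"rz": 0.2467,"fingers": 0},
  {"x": 0.228,"y": -0.11,"rz": 0.2467,"fingers": 0},
  {"x": 0.228,"y": -0.11,"rz": 0.2467,"fingers": 0},
  {"x": 0.228,"y": -0.11,"rz": 0.2467,"fingers": 0},
  {"x": 0.228,"y": -0.11,"rz": 0.2467,"fingers": 0},
  {"x": 0.228,"y": -0.11,"rz": 0.2467,"fingers": 0},
  {"x": 0.228,"y": -0.11,"rz": 0.2467,"fingers": 0},
  {"x": 0.228,"y": -0.11,"rz": 0.2467,"fingers": 0},
  {"x": 0.228,"y": -0.11,"rz": 0.2467,"fingers": 0},
], squeeze=20)

```text
validation failed for argument at $.pl...
```

```bash
python3 - <<'E'
from h import *
s=monitor.read_state();print(s['time'],s['ee_pos'],R.from_quat(s['eef_rot']).as_matrix().round(4),s['ft_force'],s['width'],s['joint_positions'])
c=cam('wrist','w1.png');P=world(c)
print(c['xyz'])
m=(P[...,0]>.48)&(P[...,0]<.74)&(P[...,1]>.14)&(P[...,1]<.34)&(P[...,2]<.075)
h,e=np.histogram(P[m][:,2],np.arange(.04,.07,.001));print(h)
for lo in(.04,.0555):
    q=P[m&(P[...,2]>lo)][:,:2];print(cv2.minAreaRect((q*1000).astype(np.float32)))
E
```

```text
1.05 [ 6.25026494e-01 -3.47773540e-07  2.92305367e-01] [[ 0.e+00  1.e+00  2.e-04]
 [ 1.e+00 -0.e+00  0.e+00]
 [ 0.e+00  2.e-04 -1.e+00]] [0.40241892 1.35620157 0.02275476] 0.08743896788276592 [-0.02259278  0.33216321 -0.06467924  1.46008556  0.02160602  1.34987894
 -0.08850107]
[0.62544697 0.06997792 0.38470898]
[1 0 0 0 0 0 0 0 0 0 0 0 0 0 0 0 0 0 0 0 0 0 0 0 0 0 0 0 0 0]
((522.4151000976562, 185.66555786132812), (0.0, 0.0), 0.0)
((0.0, 0.0), (0.0, 0.0), 0.0)
```

View pics/w1.png

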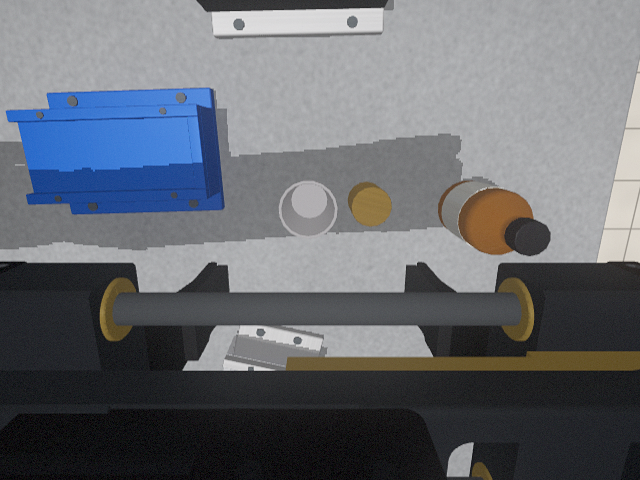

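The call was refused and nothing moved. I will give every key in every row.

>>> drive_tool([
  {"rx": 0.0,"ry": 0.0,"rz": 0.02,"x": 0.03,"y": -0.015,"z": 0.0,"fingers": 0.0},
], squeeze=20)

```text
time: 1.23
ee_pos: [0.6104, 0.0276, 0.292]
eef_rot: [0.752, 0.659, -0.0, 0.0]
ft_force: [0.5, 0.6, -0.7]
width: 0.0828
```

>>> drive_tool([
  {"rx": 0.0,"ry": 0.0,"rz": 0.2267,"x": 0.1845,"y": -0.119,"z": 0.0,"fingers": 0.0},
  {"rx": 0.0,"ry": 0.0,"rz": 0.2267,"x": 0.1845,"y": -0.119,"z": 0.0,"fingers": 0.0},
  {"rx": 0.0,"ry": 0.0,"rz": 0.2267,"x": 0.1845,"y": -0.119,"z": 0.0,"fingers": 0.0},
  {"rx": 0.0,"ry": 0.0,"rz": 0.2267,"x": 0.1845,"y": -0.119,"z": 0.0,"fingers": 0.0},
  {"rx": 0.0,"ry": 0.0,"rz": 0.2267,"x": 0.1845,"y": -0.119,"z": 0.0,"fingers": 0.0},
  {"rx": 0.0,"ry": 0.0,"rz": 0.2267,"x": 0.1845,"y": -0.119,"z": 0.0,"fingers": 0.0},
  {"rx": 0.0,"ry": 0.0,"rz": 0.2267,"x": 0.1845,"y": -0.119,"z": 0.0,"fingers": 0.0},
  {"rx": 0.0,"ry": 0.0,"rz": 0.2267,"x": 0.1845,"y": -0.119,"z": 0.0,"fingers": 0.0},
  {"rx": 0.0,"ry": 0.0,"rz": 0.2267,"x": 0.1845,"y": -0.119,"z": 0.0,"fingers": 0.0},
  {"rx": 0.0,"ry": 0.0,"rz": 0.2267,"x": 0.1845,"y": -0.119,"z": 0.0,"fingers": 0.0},
])

```text
time: 2.48
ee_pos: [0.5151, 0.228, 0.2923]
eef_rot: [1.0, 0.012, 0.0, -0.0]
ft_force: [0.9, 0.6, 0.5]
width: 0.0002
```

```bash
python3 - <<'E'
from h import *
s=monitor.read_state();print(s['time'],s['ee_pos'],R.from_quat(s['eef_rot']).as_matrix().round(4),s['ft_force'],s['width'],s['joint_positions'])
c=cam('wrist','w2.png');P=world(c)
print(c['xyz'])
m=(P[...,0]>.48)&(P[...,0]<.74)&(P[...,1]>.14)&(P[...,1]<.34)&(P[...,2]<.075)
h,e=np.histogram(P[m][:,2],np.arange(.04,.07,.001));print(h)
for lo in(.04,.0555):
    q=P[m&(P[...,2]>lo)][:,:2];print(cv2.minAreaRect((q*1000).astype(np.float32)))
E
```

```text
2.475 [0.51505956 0.22799855 0.29228561] [[ 9.997e-01  2.420e-02  1.000e-04]
 [ 2.420e-02 -9.997e-01  0.000e+00]
 [ 1.000e-04 -0.000e+00 -1.000e+00]] [0.90587114 0.63384806 0.46991831] 0.00022770139420817475 [-0.44161255  0.19822975 -0.06463454  1.62724213  0.01318528  1.31643714
 -2.0549255 ]
[0.58457582 0.23053385 0.38473693]
[   0    0    0    0    0    9  253 1128 1043  291 1119 4341 4023  889
   95   96  707 2358 2029  453   32    0    0    0    0    0    0    0
    0    0]
((604.7984619140625, 229.47967529296875), (168.01426696777344, 84.20667266845703), 1.213647484779358)
((604.7984619140625, 229.47967529296875), (168.01426696777344, 84.20667266845703), 1.213647484779358)
```

View pics/w2.png

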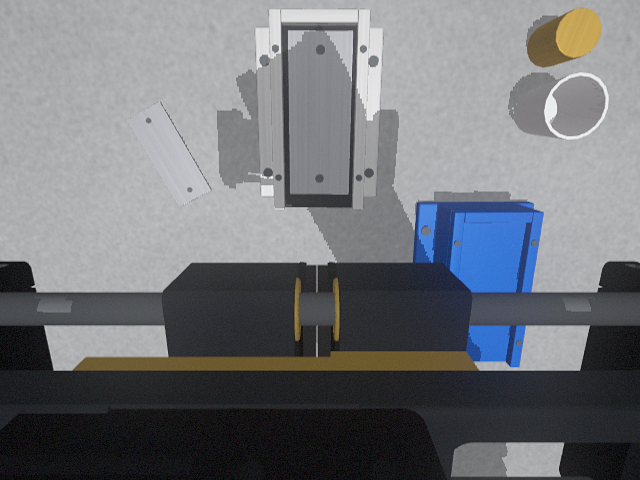

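```bash
python3 - <<'E'
from h import *
c=pickle.load(open('wrist.pkl','rb'));P=world(c)
C=np.array([.6048,.2295]);a=np.radians(1.21);Rm=np.array([[np.cos(a),-np.sin(a)],[np.sin(a),np.cos(a)]])
Q=(P[...,:2]-C)@Rm+[.005,0]
m=(abs(Q[...,0])<.0785)&(abs(Q[...,1])<.031)
z=P[...,2]
for lo,hi in((.0500,.054),):
    q=Q[m&(z>lo)&(z<hi)]*1000
    print(cv2.minAreaRect(q.astype(np.float32)),np.median(z[m&(z>lo)&(z<hi)]))
# intensity based
g=c['color'].mean(-1); b=m&(g>90); q=Q[b]*1000
print(cv2.minAreaRect(q.astype(np.float32)),np.percentile(q,[1,99],axis=0), np.median(z[m&(g<60)]))
print('lip',C+Rm@[-.084,0])
E
```

```text
((4.172050476074219, 0.8623695373535156), (59.50461196899414, 148.6234893798828), 89.96892547607422) 0.05194860662698653
((0.5492324829101562, 0.3912773132324219), (156.28294372558594, 61.853363037109375), 0.43403366208076477) [[-64.98144853 -28.19446274]
 [ 73.47054567  26.56254425]] 0.32901138058212365
lip [0.52081873 0.22772618]
```

>>> drive_tool([
  {"rx": 0.0,"ry": 0.0,"rz": 0.0,"x": 0.06,"y": 0.001,"z": 0.02,"fingers": 0.0},
  {"rx": 0.0,"ry": 0.0,"rz": 0.0,"x": 0.097,"y": 0.001,"z": 0.07,"fingers": 0.0},
  {"rx": 0.0,"ry": 0.0,"rz": 0.0,"x": 0.097,"y": 0.001,"z": 0.12,"fingers": 0.0},
  {"rx": 0.0,"ry": 0.0,"rz": 0.0,"x": 0.097,"y": 0.001,"z": 0.15,"fingers": 0.0},
  {"rx": 0.0,"ry": 0.0,"rz": 0.0,"x": 0.097,"y": 0.001,"z": 0.163,"fingers": 0.0},
  {"rx": 0.0,"ry": 0.0,"rz": 0.0,"x": 0.097,"y": 0.001,"z": 0.166,"fingers": 0.0},
  {"rx": 0.0,"ry": 0.0,"rz": 0.0,"x": 0.097,"y": 0.001,"z": 0.166,"fingers": 0.0},
  {"rx": 0.0,"ry": 0.0,"rz": 0.0,"x": 0.097,"y": 0.001,"z": 0.166,"fingers": 0.0},
])

```text
time: 3.52
ee_pos: [0.6127, 0.2293, 0.1277]
eef_rot: [1.0, 0.01, 0.001, -0.0]
ft_force: [-0.1, 0.2, 0.5]
width: 0.0002
```

```bash
python3 - <<'E'
from h import *
s=monitor.read_state();print(s['time'],s['ee_pos'],s['ft_force'])
c=cam('side','s2.png')
cv2.imwrite('pics/s2c.png',cv2.resize(cv2.cvtColor(c['color'],4)[150:290,180:360],None,fx=4,fy=4))
E
```

```text
3.525 [0.61268842 0.22927552 0.12773847] [-0.10180565  0.19973514  0.49482185]
```

View pics/s2c.png

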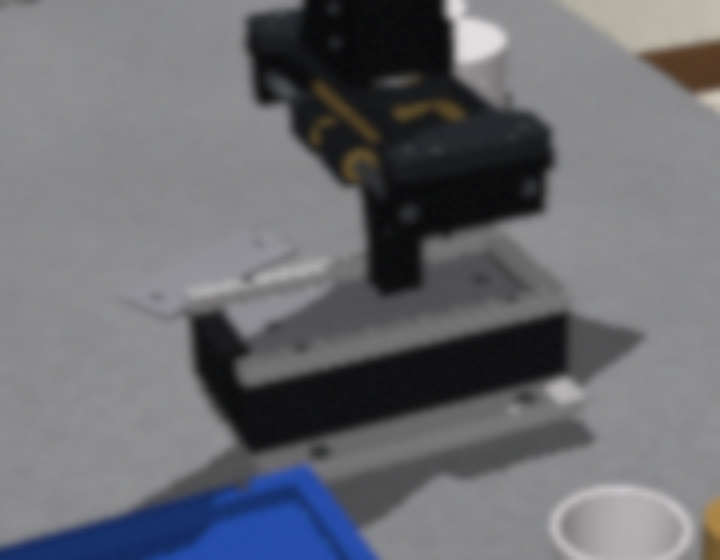

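The fingers are inside the fences above the plate's middle (crop ~(395,285)). I descend slowly.

>>> drive_tool([
  {"rx": 0.0,"ry": 0.0,"rz": 0.0,"x": 0.0,"y": 0.0,"z": 0.0005,"fingers": 0.0},
  {"rx": 0.0,"ry": 0.0,"rz": 0.0,"x": 0.0,"y": 0.0,"z": 0.001,"fingers": 0.0},
  {"rx": 0.0,"ry": 0.0,"rz": 0.0,"x": 0.0,"y": 0.0,"z": 0.0015,"fingers": 0.0},
  {"rx": 0.0,"ry": 0.0,"rz": 0.0,"x": 0.0,"y": 0.0,"z": 0.002,"fingers": 0.0},
  {"rx": 0.0,"ry": 0.0,"rz": 0.0,"x": 0.0,"y": 0.0,"z": 0.0025,"fingers": 0.0},
  {"rx": 0.0,"ry": 0.0,"rz": 0.0,"x": 0.0,"y": 0.0,"z": 0.003,"fingers": 0.0},
  {"rx": 0.0,"ry": 0.0,"rz": 0.0,"x": 0.0,"y": 0.0,"z": 0.003,"fingers": 0.0},
])

```text
time: 4.45
ee_pos: [0.6121, 0.229, 0.1232]
eef_rot: [1.0, 0.01, -0.0, 0.0]
ft_force: [0.4, -0.1, -0.2]
width: 0.0003
```

>>> drive_tool([
  {"rx": 0.0,"ry": 0.0,"rz": 0.0,"x": 0.0,"y": 0.0,"z": 0.0004,"fingers": 0.0},
  {"rx": 0.0,"ry": 0.0,"rz": 0.0,"x": 0.0,"y": 0.0,"z": 0.0008,"fingers": 0.0},
  {"rx": 0.0,"ry": 0.0,"rz": 0.0,"x": 0.0,"y": 0.0,"z": 0.0012,"fingers": 0.0},
  {"rx": 0.0,"ry": 0.0,"rz": 0.0,"x": 0.0,"y": 0.0,"z": 0.0012,"fingers": 0.0},
])

```text
time: 4.95
ee_pos: [0.6121, 0.229, 0.1224]
eef_rot: [1.0, 0.01, 0.0, -0.0]
ft_force: [-2.1, -1.2, 4.5]
width: 0.0006
```

>>> drive_tool([
  {"rx": 0.0,"ry": 0.0,"rz": 0.0,"x": 0.0,"y": 0.0,"z": 0.0002,"fingers": 0.0},
  {"rx": 0.0,"ry": 0.0,"rz": 0.0,"x": 0.0,"y": 0.0,"z": 0.0004,"fingers": 0.0},
  {"rx": 0.0,"ry": 0.0,"rz": 0.0,"x": 0.0,"y": 0.0,"z": 0.0004,"fingers": 0.0},
])

```text
time: 5.32
ee_pos: [0.6122, 0.2291, 0.1223]
eef_rot: [1.0, 0.01, 0.0, -0.0]
ft_force: [-2.3, -0.3, 7.1]
width: 0.0004
```

>>> drive_tool([
  {"rx": 0.0,"ry": 0.0,"rz": 0.0,"x": 0.0,"y": 0.0,"z": 0.0003,"fingers": 0.0},
  {"rx": 0.0,"ry": 0.0,"rz": 0.0,"x": 0.0,"y": 0.0,"z": 0.0006,"fingers": 0.0},
  {"rx": 0.0,"ry": 0.0,"rz": 0.0,"x": -0.0004,"y": 0.0,"z": 0.0006,"fingers": 0.0},
  {"rx": 0.0,"ry": 0.0,"rz": 0.0,"x": -0.001,"y": 0.0,"z": 0.0006,"fingers": 0.0},
  {"rx": 0.0,"ry": 0.0,"rz": 0.0,"x": -0.0018,"y": 0.0,"z": 0.0006,"fingers": 0.0},
  {"rx": 0.0,"ry": 0.0,"rz": 0.0,"x": -0.0026,"y": 0.0,"z": 0.0006,"fingers": 0.0},
])

```text
time: 6.08
ee_pos: [0.6108, 0.2292, 0.1223]
eef_rot: [1.0, 0.01, 0.002, -0.001]
ft_force: [2.1, -0.9, 6.0]
width: 0.0
```

>>> drive_tool([
  {"rx": 0.0,"ry": 0.0,"rz": 0.0,"x": -0.0004,"y": 0.0,"z": 0.0002,"fingers": 0.0},
  {"rx": 0.0,"ry": 0.0,"rz": 0.0,"x": -0.001,"y": 0.0,"z": 0.0004,"fingers": 0.0},
  {"rx": 0.0,"ry": 0.0,"rz": 0.0,"x": -0.0018,"y": 0.0,"z": 0.0005,"fingers": 0.0},
  {"rx": 0.0,"ry": 0.0,"rz": 0.0,"x": -0.0026,"y": 0.0,"z": 0.0005,"fingers": 0.0},
])

```text
time: 6.58
ee_pos: [0.6087, 0.2292, 0.1223]
eef_rot: [1.0, 0.01, 0.002, -0.001]
ft_force: [2.3, -0.0, 7.2]
width: 0.0005
```

>>> drive_tool([
  {"rx": 0.0,"ry": 0.0,"rz": 0.0,"x": -0.0006,"y": 0.0,"z": 0.0004,"fingers": 0.0},
  {"rx": 0.0,"ry": 0.0,"rz": 0.0,"x": -0.0014,"y": 0.0,"z": 0.0008,"fingers": 0.0},
  {"rx": 0.0,"ry": 0.0,"rz": 0.0,"x": -0.0022,"y": 0.0,"z": 0.001,"fingers": 0.0},
  {"rx": 0.0,"ry": 0.0,"rz": 0.0,"x": -0.003,"y": 0.0,"z": 0.001,"fingers": 0.0},
  {"rx": 0.0,"ry": 0.0,"rz": 0.0,"x": -0.0038,"y": 0.0,"z": 0.001,"fingers": 0.0},
  {"rx": 0.0,"ry": 0.0,"rz": 0.0,"x": -0.0046,"y": 0.0,"z": 0.001,"fingers": 0.0},
])

```text
time: 7.32
ee_pos: [0.6049, 0.2293, 0.1223]
eef_rot: [1.0, 0.01, 0.003, -0.001]
ft_force: [4.3, 0.5, 12.3]
width: 0.0002
```

```bash
python3 - <<'E'
from h import *
c=cam('side','s3.png')
cv2.imwrite('pics/s3c.png',cv2.resize(cv2.cvtColor(c['color'],4)[150:290,180:360],None,fx=4,fy=4))
E
```

```text
(no output)
```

View pics/s3c.png

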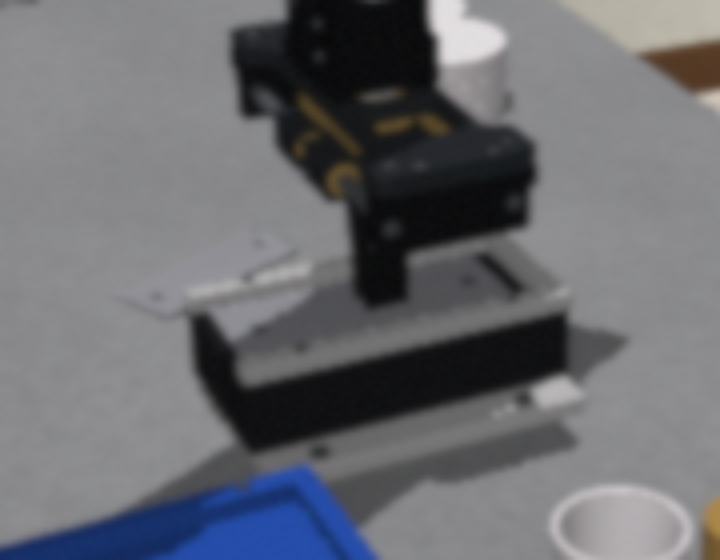

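The plate follows: its rear hole moved from (480,278) to (470,280) and a dark gap shows at the back. I keep this press and go on.

>>> drive_tool([
  {"rx": 0.0,"ry": 0.0,"rz": 0.0,"x": -0.001,"y": 0.0,"z": 0.0,"fingers": 0.0},
  {"rx": 0.0,"ry": 0.0,"rz": 0.0,"x": -0.002,"y": 0.0,"z": 0.0,"fingers": 0.0},
  {"rx": 0.0,"ry": 0.0,"rz": 0.0,"x": -0.003,"y": 0.0,"z": 0.0,"fingers": 0.0},
  {"rx": 0.0,"ry": 0.0,"rz": 0.0,"x": -0.004,"y": 0.0,"z": 0.0,"fingers": 0.0},
  {"rx": 0.0,"ry": 0.0,"rz": 0.0,"x": -0.005,"y": 0.0,"z": 0.0,"fingers": 0.0},
  {"rx": 0.0,"ry": 0.0,"rz": 0.0,"x": -0.006,"y": 0.0,"z": 0.0,"fingers": 0.0},
])

```text
time: 8.12
ee_pos: [0.5989, 0.2292, 0.1223]
eef_rot: [1.0, 0.01, 0.003, -0.001]
ft_force: [4.1, -0.6, 12.3]
width: 0.0007
```

>>> drive_tool([
  {"rx": 0.0,"ry": 0.0,"rz": 0.0,"x": -0.001,"y": 0.0,"z": 0.0,"fingers": 0.0},
  {"rx": 0.0,"ry": 0.0,"rz": 0.0,"x": -0.002,"y": 0.0,"z": 0.0,"fingers": 0.0},
  {"rx": 0.0,"ry": 0.0,"rz": 0.0,"x": -0.003,"y": 0.0,"z": 0.0,"fingers": 0.0},
  {"rx": 0.0,"ry": 0.0,"rz": 0.0,"x": -0.004,"y": 0.0,"z": 0.0,"fingers": 0.0},
  {"rx": 0.0,"ry": 0.0,"rz": 0.0,"x": -0.005,"y": 0.0,"z": 0.0,"fingers": 0.0},
  {"rx": 0.0,"ry": 0.0,"rz": 0.0,"x": -0.006,"y": 0.0,"z": 0.0,"fingers": 0.0},
  {"rx": 0.0,"ry": 0.0,"rz": 0.0,"x": -0.007,"y": 0.0,"z": 0.0,"fingers": 0.0},
  {"rx": 0.0,"ry": 0.0,"rz": 0.0,"x": -0.008,"y": 0.0,"z": 0.0,"fingers": 0.0},
  {"rx": 0.0,"ry": 0.0,"rz": 0.0,"x": -0.009,"y": 0.0,"z": 0.0,"fingers": 0.0},
  {"rx": 0.0,"ry": 0.0,"rz": 0.0,"x": -0.01,"y": 0.0,"z": 0.0,"fingers": 0.0},
  {"rx": 0.0,"ry": 0.0,"rz": 0.0,"x": -0.011,"y": 0.0,"z": 0.0,"fingers": 0.0},
  {"rx": 0.0,"ry": 0.0,"rz": 0.0,"x": -0.012,"y": 0.0,"z": 0.0,"fingers": 0.0},
])

```text
time: 9.62
ee_pos: [0.587, 0.229, 0.1223]
eef_rot: [1.0, 0.01, 0.004, -0.001]
ft_force: [4.3, 0.6, 11.7]
width: 0.0005
```

```bash
python3 - <<'E'
from h import *
c=cam('side','s4.png')
cv2.imwrite('pics/s4c.png',cv2.resize(cv2.cvtColor(c['color'],4)[150:290,180:360],None,fx=4,fy=4))
c=cam('wrist','w4.png')
E
```

```text
(no output)
```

View pics/s4c.png

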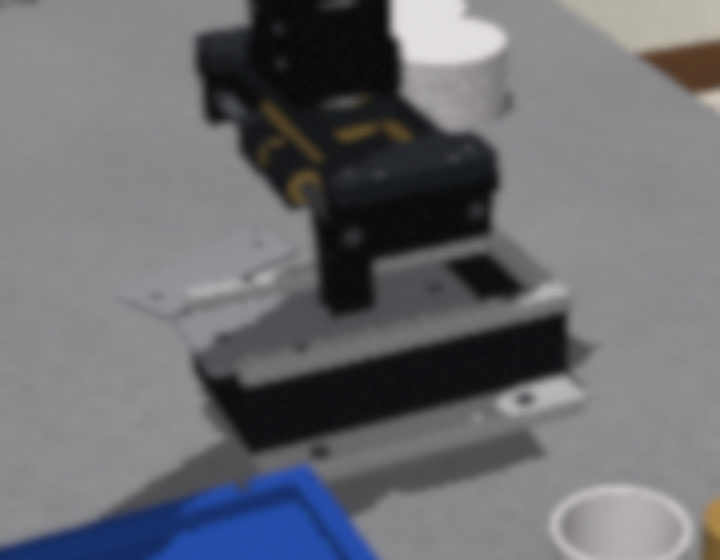

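View pics/w4.png

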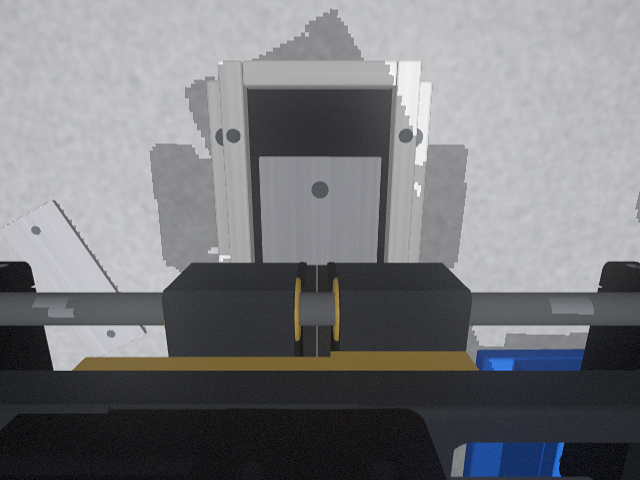

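The plate now sticks out ~10 mm past the lip (side crop (190,340)); its rear edge is at wrist row 157 and it is centred between the fences. Another ~35 mm.

>>> drive_tool([
  {"rx": 0.0,"ry": 0.0,"rz": 0.0,"x": -0.001,"y": 0.0,"z": 0.0,"fingers": 0.0},
  {"rx": 0.0,"ry": 0.0,"rz": 0.0,"x": -0.002,"y": 0.0,"z": 0.0,"fingers": 0.0},
  {"rx": 0.0,"ry": 0.0,"rz": 0.0,"x": -0.003,"y": 0.0,"z": 0.0,"fingers": 0.0},
  {"rx": 0.0,"ry": 0.0,"rz": 0.0,"x": -0.004,"y": 0.0,"z": 0.0,"fingers": 0.0},
  {"rx": 0.0,"ry": 0.0,"rz": 0.0,"x": -0.005,"y": 0.0,"z": 0.0,"fingers": 0.0},
  {"rx": 0.0,"ry": 0.0,"rz": 0.0,"x": -0.006,"y": 0.0,"z": 0.0,"fingers": 0.0},
  {"rx": 0.0,"ry": 0.0,"rz": 0.0,"x": -0.007,"y": 0.0,"z": 0.0,"fingers": 0.0},
  {"rx": 0.0,"ry": 0.0,"rz": 0.0,"x": -0.008,"y": 0.0,"z": 0.0,"fingers": 0.0},
  {"rx": 0.0,"ry": 0.0,"rz": 0.0,"x": -0.009,"y": 0.0,"z": 0.0,"fingers": 0.0},
  {"rx": 0.0,"ry": 0.0,"rz": 0.0,"x": -0.01,"y": 0.0,"z": 0.0,"fingers": 0.0},
  {"rx": 0.0,"ry": 0.0,"rz": 0.0,"x": -0.011,"y": 0.0,"z": 0.0,"fingers": 0.0},
  {"rx": 0.0,"ry": 0.0,"rz": 0.0,"x": -0.012,"y": 0.0,"z": 0.0,"fingers": 0.0},
])

```text
time: 11.22
ee_pos: [0.575, 0.2288, 0.1223]
eef_rot: [1.0, 0.01, 0.004, -0.001]
ft_force: [4.4, -0.8, 11.5]
width: 0.0004
```

>>> drive_tool([
  {"rx": 0.0,"ry": 0.0,"rz": 0.0,"x": -0.001,"y": 0.0,"z": 0.0,"fingers": 0.0},
  {"rx": 0.0,"ry": 0.0,"rz": 0.0,"x": -0.002,"y": 0.0,"z": 0.0,"fingers": 0.0},
  {"rx": 0.0,"ry": 0.0,"rz": 0.0,"x": -0.003,"y": 0.0,"z": 0.0,"fingers": 0.0},
  {"rx": 0.0,"ry": 0.0,"rz": 0.0,"x": -0.004,"y": 0.0,"z": 0.0,"fingers": 0.0},
  {"rx": 0.0,"ry": 0.0,"rz": 0.0,"x": -0.005,"y": 0.0,"z": 0.0,"fingers": 0.0},
  {"rx": 0.0,"ry": 0.0,"rz": 0.0,"x": -0.006,"y": 0.0,"z": 0.0,"fingers": 0.0},
  {"rx": 0.0,"ry": 0.0,"rz": 0.0,"x": -0.007,"y": 0.0,"z": 0.0,"fingers": 0.0},
  {"rx": 0.0,"ry": 0.0,"rz": 0.0,"x": -0.008,"y": 0.0,"z": 0.0,"fingers": 0.0},
  {"rx": 0.0,"ry": 0.0,"rz": 0.0,"x": -0.009,"y": 0.0,"z": 0.0,"fingers": 0.0},
  {"rx": 0.0,"ry": 0.0,"rz": 0.0,"x": -0.01,"y": 0.0,"z": 0.0,"fingers": 0.0},
  {"rx": 0.0,"ry": 0.0,"rz": 0.0,"x": -0.011,"y": 0.0,"z": 0.0,"fingers": 0.0},
  {"rx": 0.0,"ry": 0.0,"rz": 0.0,"x": -0.012,"y": 0.0,"z": 0.0,"fingers": 0.0},
])

```text
time: 12.72
ee_pos: [0.563, 0.2285, 0.1222]
eef_rot: [1.0, 0.01, 0.004, -0.001]
ft_force: [3.2, -0.2, 13.2]
width: 0.0002
```

>>> drive_tool([
  {"rx": 0.0,"ry": 0.0,"rz": 0.0,"x": -0.001,"y": 0.0,"z": 0.0,"fingers": 0.0},
  {"rx": 0.0,"ry": 0.0,"rz": 0.0,"x": -0.002,"y": 0.0,"z": 0.0,"fingers": 0.0},
  {"rx": 0.0,"ry": 0.0,"rz": 0.0,"x": -0.003,"y": 0.0,"z": 0.0,"fingers": 0.0},
  {"rx": 0.0,"ry": 0.0,"rz": 0.0,"x": -0.004,"y": 0.0,"z": 0.0,"fingers": 0.0},
  {"rx": 0.0,"ry": 0.0,"rz": 0.0,"x": -0.005,"y": 0.0,"z": 0.0,"fingers": 0.0},
  {"rx": 0.0,"ry": 0.0,"rz": 0.0,"x": -0.006,"y": 0.0,"z": 0.0,"fingers": 0.0},
  {"rx": 0.0,"ry": 0.0,"rz": 0.0,"x": -0.007,"y": 0.0,"z": 0.0,"fingers": 0.0},
  {"rx": 0.0,"ry": 0.0,"rz": 0.0,"x": -0.008,"y": 0.0,"z": 0.0,"fingers": 0.0},
  {"rx": 0.0,"ry": 0.0,"rz": 0.0,"x": -0.009,"y": 0.0,"z": 0.0,"fingers": 0.0},
  {"rx": 0.0,"ry": 0.0,"rz": 0.0,"x": -0.01,"y": 0.0,"z": 0.0,"fingers": 0.0},
  {"rx": 0.0,"ry": 0.0,"rz": 0.0,"x": -0.01,"y": 0.0,"z": 0.0,"fingers": 0.0},
])

```text
time: 14.1
ee_pos: [0.553, 0.2284, 0.1222]
eef_rot: [1.0, 0.01, 0.003, -0.001]
ft_force: [3.5, 0.0, 13.1]
width: 0.0006
```

```bash
python3 - <<'E'
from h import *
s=monitor.read_state();print(s['time'],s['ee_pos'],s['ft_force'])
c=cam('side','s5.png')
cv2.imwrite('pics/s5c.png',cv2.resize(cv2.cvtColor(c['color'],4)[150:290,180:360],None,fx=4,fy=4))
c=cam('wrist','w5.png')
E
```

```text
14.1 [0.55297844 0.22839117 0.12223646] [ 3.47877343  0.041379   13.12256131]
```

View pics/s5c.png

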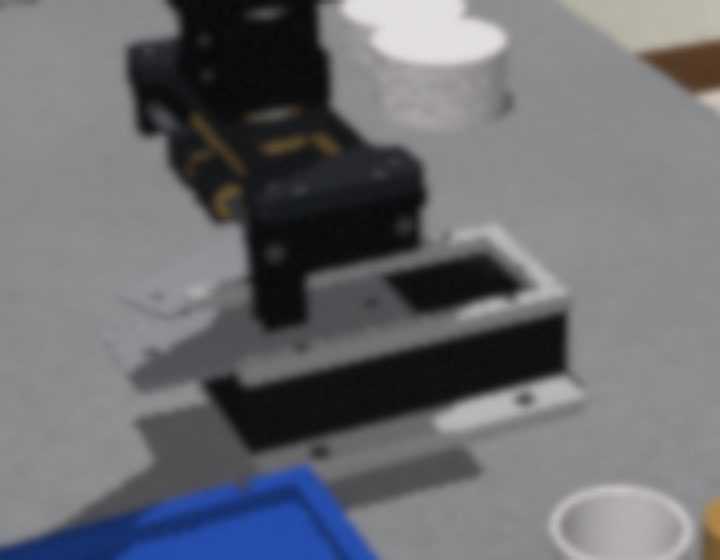

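View pics/w5.png

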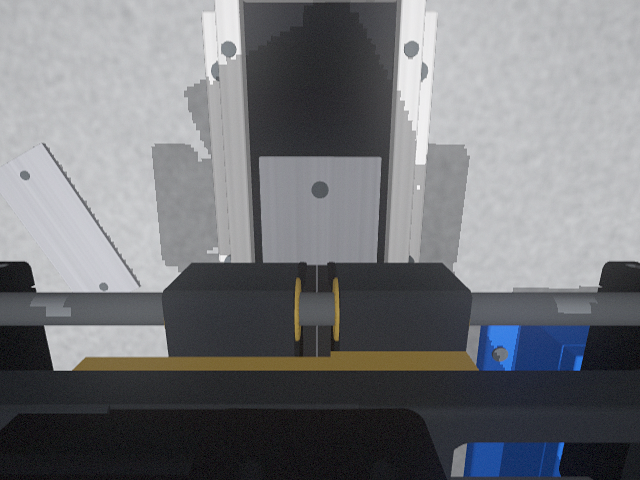

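The plate followed the tool exactly (its rear edge is still at wrist row 157) and its front overhangs clearly. I measure it now.

```bash
cat > pl.py <<'E'
from h import *
C=np.array([.6048,.2295]);a=np.radians(1.21);Rm=np.array([[np.cos(a),-np.sin(a)],[np.sin(a),np.cos(a)]])
lip=C+Rm@[-.084,0]
def inlip(P): return (P[...,:2]-lip)@Rm
E
python3 - <<'E'
from pl import *
c=pickle.load(open('wrist.pkl','rb'));K=np.array(c['camera_matrix'])
P=world(c)
Q=inlip(P)*1000
for v in (150,154,156,158,160,170): print(v,Q[v,320],P[v,320,2])
for v in (170,200,240):
    g=c['color'][v].mean(-1).astype(int); print(v,[ (u,g[u],Q[v,u].round(1)) for u in (256,258,260,262,378,380,382,384)])
# front from side
c=pickle.load(open('side.pkl','rb'));P=world(c);Q=inlip(P);m=(abs(P[...,2]-.05)<.006)&(abs(Q[...,1])<.04)&(Q[...,0]<-.003)&(Q[...,0]>-.08)
q=Q[m]*1000;print(len(q),np.percentile(q,[0.5,2,50,99],axis=0),np.median(P[m][:,2]))
mz=m&(Q[...,0]<-.03);print(np.median(P[mz][:,2]),cv2.minAreaRect(q.astype(np.float32)))
E
```

```text
150 [97.06975526 -0.5104337 ] 0.047395116193906295
154 [95.26568156 -0.51384791] 0.0476479955609502
156 [94.48860022 -0.49565094] 0.05092822449570114
158 [93.64442524 -0.49128217] 0.05200860258073639
160 [92.69129696 -0.50158529] 0.05077173024451678
170 [88.28518125 -0.50469017] 0.052233251338942854
170 [(256, np.int64(55), array([87.9, 29.6])), (258, np.int64(57), array([87.9, 28.5])), (260, np.int64(150), array([88.3, 26.8])), (262, np.int64(147), array([88.3, 26. ])), (378, np.int64(150), array([ 88.3, -27. ])), (380, np.int64(145), array([ 88.3, -28. ])), (382, np.int64(64), array([ 88. , -29.5])), (384, np.int64(61), array([ 87.9, -30.6]))]
200 [(256, np.int64(59), array([73.8, 30. ])), (258, np.int64(57), array([73.4, 29.4])), (260, np.int64(102), array([74.4, 27.5])), (262, np.int64(148), array([74.4, 26.5])), (378, np.int64(149), array([ 74.4, -27.7])), (380, np.int64(50), array([ 73.8, -29.3])), (382, np.int64(57), array([ 74., -30.])), (384, np.int64(62), array([ 73.8, -31.1]))]
240 [(256, np.int64(56), array([54. , 30.8])), (258, np.int64(56), array([54. , 29.8])), (260, np.int64(56), array([53.9, 28.9])), (262, np.int64(142), array([nan, nan])), (378, np.int64(49), array([ 54. , -29.1])), (380, np.int64(55), array([ 54.2, -29.9])), (382, np.int64(58), array([ 53.9, -31.2])), (384, np.int64(55), array([ 54. , -32.1]))]
399 [[-46.3943975  -30.18930441]
 [-45.93589764 -29.18340689]
 [-25.6991914   -4.75437008]
 [ -3.40334428  26.9913335 ]] 0.053564431723591766
0.053564144040282674 ((-24.849998474121094, -1.4661064147949219), (43.23770523071289, 58.51688766479492), 0.20219536125659943)
```

>>> drive_tool([
  {"rx": 0.0,"ry": 0.0,"rz": 0.0,"x": 0.0,"y": 0.0,"z": -0.001,"fingers": 0.0},
  {"rx": 0.0,"ry": 0.0,"rz": 0.0,"x": 0.0,"y": 0.0,"z": -0.002,"fingers": 0.0},
  {"rx": 0.0,"ry": 0.0,"rz": 0.0,"x": 0.0,"y": 0.0,"z": -0.004,"fingers": 0.0},
  {"rx": 0.0,"ry": 0.0,"rz": 0.0,"x": 0.0,"y": 0.0,"z": -0.02,"fingers": 0.0},
  {"rx": 0.0,"ry": 0.0,"rz": 0.0,"x": 0.0,"y": 0.0,"z": -0.045,"fingers": 0.0},
  {"rx": 0.0,"ry": 0.0,"rz": 0.0,"x": -0.03,"y": 0.0,"z": -0.045,"fingers": 1.0},
  {"rx": 0.0,"ry": 0.0,"rz": 0.0,"x": -0.0572,"y": 0.0003,"z": -0.045,"fingers": 1.0},
  {"rx": 0.0,"ry": 0.0,"rz": 0.0,"x": -0.0572,"y": 0.0003,"z": -0.045,"fingers": 1.0},
  {"rx": 0.0,"ry": 0.0,"rz": 0.0,"x": -0.0572,"y": 0.0003,"z": -0.045,"fingers": 1.0},
  {"rx": 0.0,"ry": 0.0,"rz": 0.0,"x": -0.0572,"y": 0.0003,"z": -0.045,"fingers": 1.0},
  {"rx": 0.0,"ry": 0.0,"rz": 0.0,"x": -0.0572,"y": 0.0003,"z": -0.045,"fingers": 1.0},
  {"rx": 0.0,"ry": 0.0,"rz": 0.0,"x": -0.0572,"y": 0.0003,"z": -0.045,"fingers": 1.0},
])

```text
time: 15.7
ee_pos: [0.4933, 0.2262, 0.1644]
eef_rot: [1.0, 0.01, -0.0, 0.0]
ft_force: [-0.2, -0.8, 0.2]
width: 0.0626
```

```bash
python3 - <<'E'
from pl import *
s=monitor.read_state();print(s['time'],s['ee_pos'],R.from_quat(s['eef_rot']).as_matrix().round(4),s['ft_force'],s['width'])
c=cam('wrist','w6.png')
cv2.imwrite('pics/w6.png',cv2.cvtColor(c['color'],4))
P=world(c);Q=inlip(P)*1000
print(Q[200,320],P[200,320])
c=cam('side','s6.png')
cv2.imwrite('pics/s6c.png',cv2.resize(cv2.cvtColor(c['color'],4)[150:290,180:360],None,fx=4,fy=4))
E
```

```text
15.7 [0.49332186 0.22615355 0.16443899] [[ 9.998e-01  2.050e-02 -1.000e-04]
 [ 2.050e-02 -9.998e-01 -1.000e-04]
 [-1.000e-04  1.000e-04 -1.000e+00]] [-0.1722601  -0.75755921  0.22077694] 0.06262786104983835
[ 7.01547277 -2.0812563 ] [0.52787659 0.22579353 0.05160635]
```

View pics/w6.png

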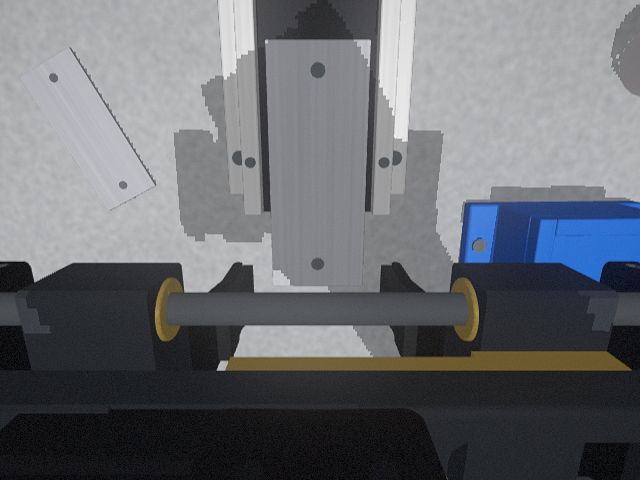

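View pics/s6c.png

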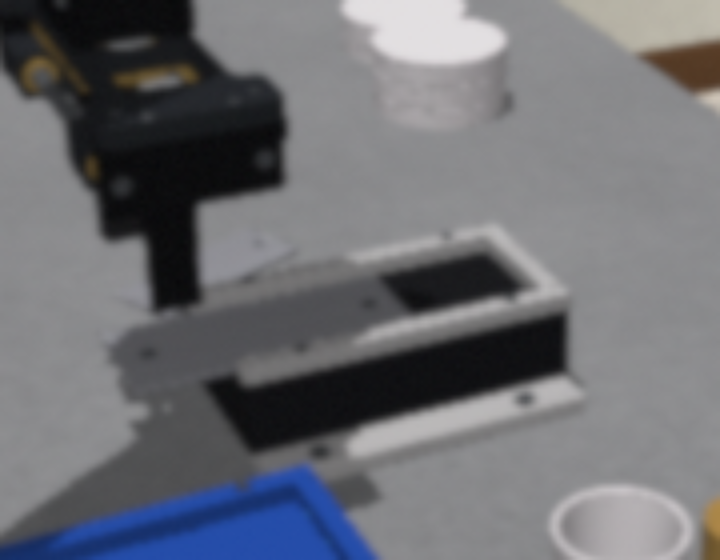

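The plate overhangs with its front end at wrist row ~286 (columns 273-365) and lies straight. I fit its pose precisely.

```bash
python3 - <<'E'
from pl import *
c=pickle.load(open('wrist.pkl','rb'))
P=world(c);Q=inlip(P)*1000;z=P[...,2]
m=(z>.0495)&(z<.0545)&(abs(Q[...,1]+1)<31)&(Q[...,0]>-60)&(Q[...,0]<120)
m&=(np.mgrid[:480,:640][0]<262)
k=cv2.morphologyEx(m.astype(np.uint8),cv2.MORPH_OPEN,np.ones((5,5)))>0
rows=[]
for v in range(45,262,6):
    u=np.where(k[v])[0]
    if len(u)>50: rows.append((np.median(Q[v,u,0]),Q[v,u[0],1],Q[v,u[-1],1]))
r_=np.array(rows);mid=(r_[:,1]+r_[:,2])/2
print(r_[::5].round(1));f=np.polyfit(r_[:,0],mid,1);print('mid=',f,'yaw deg rel stand',np.degrees(np.arctan(f[0])),'at -25:',np.polyval(f,-25),'width',np.median(r_[:,1]-r_[:,2]))
u=318;print([(v,Q[v,u].round(1),z[v,u].round(4)) for v in (36,38,40,42,44,270,280,284,286,288)])
y=np.polyval(f,-25)/1000
print('target',lip+Rm@[-.025,y])
E
```

```text
[[ 89.7  27.2 -28.2]
 [ 75.   27.2 -28.4]
 [ 59.8  27.4 -28.3]
 [ 43.9  27.2 -28.4]
 [ 27.3  24.3 -28.3]
 [ 10.   27.2 -28.5]
 [ -8.   27.3 -28. ]
 [-26.9  27.3 -27.7]]
mid= [-1.31858604e-04 -5.85327973e-01] yaw deg rel stand -0.007554941459782781 at -25: -0.5820315074297485 width 55.186409473191546
[(36, array([95.1, -0.8]), np.float64(0.0477)), (38, array([93.8, -0.8]), np.float64(0.049)), (40, array([91.9, -0.8]), np.float64(0.0527)), (42, array([90.9, -0.8]), np.float64(0.0531)), (44, array([90.1, -0.8]), np.float64(0.0523)), (270, array([-36.5,  -1. ]), np.float64(0.0524)), (280, array([-43.3,  -1. ]), np.float64(0.0519)), (284, array([-46.1,  -1. ]), np.float64(0.0516)), (286, array([-70.4,  -1.2]), np.float64(-0.0008)), (288, array([-72.3,  -1.2]), np.float64(-0.0015))]
target [0.4958366  0.22661635]
```

>>> drive_tool([
  {"rx": 0.0,"ry": 0.0,"rz": 0.0,"x": 0.0025,"y": -0.0004,"z": 0.01,"fingers": 1.0},
  {"rx": 0.0,"ry": 0.0,"rz": 0.0,"x": 0.0025,"y": -0.0004,"z": 0.01,"fingers": 1.0},
  {"rx": 0.0,"ry": 0.0,"rz": 0.0,"x": 0.0025,"y": -0.0004,"z": 0.01,"fingers": 1.0},
  {"rx": 0.0,"ry": 0.0,"rz": 0.0,"x": 0.0025,"y": -0.0004,"z": 0.025,"fingers": 1.0},
  {"rx": 0.0,"ry": 0.0,"rz": 0.0,"x": 0.0025,"y": -0.0004,"z": 0.04,"fingers": 1.0},
  {"rx": 0.0,"ry": 0.0,"rz": 0.0,"x": 0.0025,"y": -0.0004,"z": 0.055,"fingers": 1.0},
  {"rx": 0.0,"ry": 0.0,"rz": 0.0,"x": 0.0025,"y": -0.0004,"z": 0.0634,"fingers": 1.0},
  {"rx": 0.0,"ry": 0.0,"rz": 0.0,"x": 0.0025,"y": -0.0004,"z": 0.0634,"fingers": 1.0},
  {"rx": 0.0,"ry": 0.0,"rz": 0.0,"x": 0.0025,"y": -0.0004,"z": 0.0634,"fingers": 1.0},
])

```text
time: 16.92
ee_pos: [0.4959, 0.2268, 0.1015]
eef_rot: [1.0, 0.01, 0.0, -0.0]
ft_force: [-1.0, 0.2, -0.6]
width: 0.0875
```

```bash
python3 - <<'E'
from pl import *
s=monitor.read_state();print(s['time'],s['ee_pos'],s['ft_force'],s['width'])
c=cam('wrist','w7.png')
c=cam('side','s7.png')
cv2.imwrite('pics/s7c.png',cv2.resize(cv2.cvtColor(c['color'],4)[150:290,180:360],None,fx=4,fy=4))
E
```

```text
16.925 [0.49587004 0.2268324  0.10152203] [-0.98985241  0.1561149  -0.63145739] 0.08747777415107982
```

View pics/w7.png

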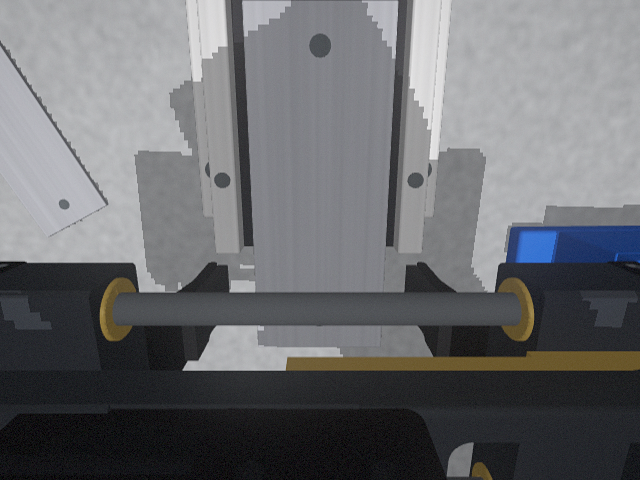

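View pics/s7c.png

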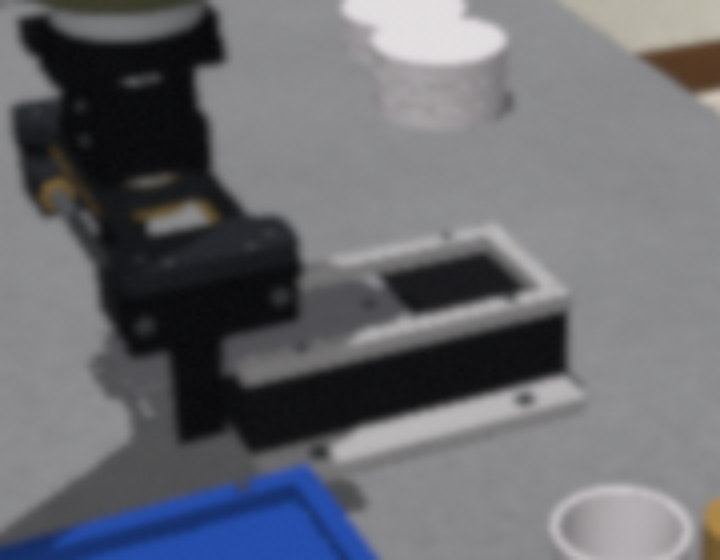

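Fingers straddle the overhanging end symmetrically, with the plate at columns 258-380, well clear of the stand front. I close gently.

>>> drive_tool([
  {"rx": 0.0,"ry": 0.0,"rz": 0.0,"x": 0.0,"y": 0.0,"z": 0.0,"fingers": 0.72},
  {"rx": 0.0,"ry": 0.0,"rz": 0.0,"x": 0.0,"y": 0.0,"z": 0.0,"fingers": 0.72},
  {"rx": 0.0,"ry": 0.0,"rz": 0.0,"x": 0.0,"y": 0.0,"z": 0.0,"fingers": 0.7},
  {"rx": 0.0,"ry": 0.0,"rz": 0.0,"x": 0.0,"y": 0.0,"z": 0.0,"fingers": 0.685},
  {"rx": 0.0,"ry": 0.0,"rz": 0.0,"x": 0.0,"y": 0.0,"z": 0.0,"fingers": 0.67},
  {"rx": 0.0,"ry": 0.0,"rz": 0.0,"x": 0.0,"y": 0.0,"z": 0.0,"fingers": 0.655},
  {"rx": 0.0,"ry": 0.0,"rz": 0.0,"x": 0.0,"y": 0.0,"z": 0.0,"fingers": 0.64},
  {"rx": 0.0,"ry": 0.0,"rz": 0.0,"x": 0.0,"y": 0.0,"z": 0.0,"fingers": 0.625},
  {"rx": 0.0,"ry": 0.0,"rz": 0.0,"x": 0.0,"y": 0.0,"z": 0.0,"fingers": 0.61},
], squeeze=10)

```text
time: 18.15
ee_pos: [0.4956, 0.2266, 0.1011]
eef_rot: [1.0, 0.01, -0.0, 0.0]
ft_force: [-0.3, 0.3, -0.0]
width: 0.0559
```

>>> drive_tool([
  {"rx": 0.0,"ry": 0.0,"rz": 0.0,"x": 0.0,"y": 0.0,"z": 0.0,"fingers": 0.55},
  {"rx": 0.0,"ry": 0.0,"rz": 0.0,"x": 0.0,"y": 0.0,"z": 0.0,"fingers": 0.5},
  {"rx": 0.0,"ry": 0.0,"rz": 0.0,"x": 0.0,"y": 0.0,"z": 0.0,"fingers": 0.5},
  {"rx": 0.0,"ry": 0.0,"rz": 0.0,"x": 0.0,"y": 0.0,"z": -0.001,"fingers": 0.5},
  {"rx": 0.0,"ry": 0.0,"rz": 0.0,"x": 0.0,"y": 0.0,"z": -0.002,"fingers": 0.5},
  {"rx": 0.0,"ry": 0.0,"rz": 0.0,"x": 0.0,"y": 0.0,"z": -0.003,"fingers": 0.5},
  {"rx": 0.0,"ry": 0.0,"rz": 0.0,"x": 0.0,"y": 0.0,"z": -0.004,"fingers": 0.5},
  {"rx": 0.0,"ry": 0.0,"rz": 0.0,"x": 0.0,"y": 0.0,"z": -0.005,"fingers": 0.5},
  {"rx": 0.0,"ry": 0.0,"rz": 0.0,"x": 0.0,"y": 0.0,"z": -0.006,"fingers": 0.5},
  {"rx": 0.0,"ry": 0.0,"rz": 0.0,"x": 0.0,"y": 0.0,"z": -0.006,"fingers": 0.5},
], squeeze=50)

```text
time: 19.4
ee_pos: [0.4957, 0.2267, 0.1073]
eef_rot: [1.0, 0.01, 0.0, -0.0]
ft_force: [-0.2, -0.6, -2.5]
width: 0.0545
```

```bash
python3 - <<'E'
from pl import *
s=monitor.read_state();print(s['time'],s['ee_pos'],s['ft_force'],s['torque'],s['width'])
c=cam('wrist','w8.png');P=world(c);Q=inlip(P)*1000
for v in (20,60,100,140,180,220,250): print(v,Q[v,300].round(1),P[v,300,2].round(4))
c=cam('side','s8.png')
cv2.imwrite('pics/s8c.png',cv2.resize(cv2.cvtColor(c['color'],4)[150:290,180:360],None,fx=4,fy=4))
E
```

```text
19.4 [0.49565447 0.22670848 0.10725238] [-0.19567128 -0.56393694 -2.45978787] [ 0.01025066  0.28493289 -0.00420934] 0.054498592971117275
20 [86.5  6.6] 0.0548
60 [72.9  6.7] 0.0554
100 [58.6  6.7] 0.0572
140 [43.8  6.9] 0.0571
180 [28.2  7.1] 0.0573
220 [11.8  7.3] 0.0575
250 [-1.1  7.4] 0.0579
```

View pics/s8c.png

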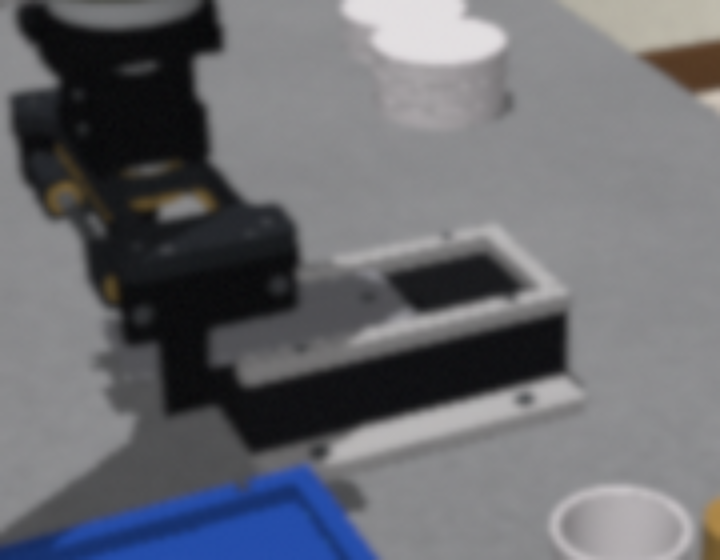

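The plate is held with its tail about 0.03 rad low and weighs about 2.5 N. I raise the grip to 60 N and lift smoothly.

>>> drive_tool([
  {"rx": 0.0,"ry": 0.0,"rz": 0.0,"x": 0.0,"y": 0.0,"z": 0.0,"fingers": 0.5},
  {"rx": 0.0,"ry": 0.0,"rz": 0.0,"x": 0.0,"y": 0.0,"z": -0.002,"fingers": 0.5},
  {"rx": 0.0,"ry": 0.0,"rz": 0.0,"x": 0.0,"y": 0.0,"z": -0.006,"fingers": 0.5},
  {"rx": 0.0,"ry": 0.0,"rz": 0.0,"x": 0.0,"y": 0.0,"z": -0.012,"fingers": 0.5},
  {"rx": 0.0,"ry": 0.0,"rz": 0.0,"x": 0.0,"y": 0.0,"z": -0.02,"fingers": 0.5},
  {"rx": 0.0,"ry": 0.0,"rz": 0.0,"x": 0.0,"y": 0.0,"z": -0.03,"fingers": 0.5},
  {"rx": 0.0,"ry": 0.0,"rz": 0.0,"x": 0.0,"y": 0.0,"z": -0.04,"fingers": 0.5},
  {"rx": 0.0,"ry": 0.0,"rz": 0.0,"x": 0.0,"y": 0.0,"z": -0.05,"fingers": 0.5},
  {"rx": 0.0,"ry": 0.0,"rz": 0.0,"x": 0.0,"y": 0.0,"z": -0.058,"fingers": 0.5},
  {"rx": 0.0,"ry": 0.0,"rz": 0.0,"x": 0.0,"y": 0.0,"z": -0.062,"fingers": 0.5},
  {"rx": 0.0,"ry": 0.0,"rz": 0.0,"x": 0.0,"y": 0.0,"z": -0.063,"fingers": 0.5},
  {"rx": 0.0,"ry": 0.0,"rz": 0.0,"x": 0.0,"y": 0.0,"z": -0.063,"fingers": 0.5},
], squeeze=60)

```text
time: 21.0
ee_pos: [0.4955, 0.2266, 0.1699]
eef_rot: [1.0, 0.01, -0.0, 0.0]
ft_force: [-0.3, -0.6, -1.0]
width: 0.0542
```

```bash
python3 - <<'E'
from pl import *
s=monitor.read_state();print(s['time'],s['ee_pos'],s['eef_rot'],s['ft_force'],s['torque'],s['width'])
c=cam('wrist','w9.png');P=world(c);Q=inlip(P)*1000
for v in (20,60,100,140,180,220,250): print(v,Q[v,300].round(1),P[v,300,2].round(4))
c=cam('scene','sc9.png')
P=world(c)
def fit(P,lo=.0525):
    m=(P[...,0]>.48)&(P[...,0]<.7)&(P[...,1]>-.3)&(P[...,1]<-.1)&(P[...,2]<.065)
    for l in(.04,lo):
        q=P[m&(P[...,2]>l)][:,:2];print(cv2.minAreaRect((q*1000).astype(np.float32)))
fit(P); fit(world(cam('side','s9.png')))
E
```

```text
21.0 [0.49549078 0.22662795 0.16993527] [ 9.99946085e-01  1.03829896e-02 -1.28501929e-04  7.03114537e-05] [-0.33615241 -0.62649394 -1.02611183] [0.01180007 0.23942846 0.0192158 ] 0.054222430221735396
20 [86.1  6.4] 0.118
60 [72.5  6.5] 0.1189
100 [58.5  6.7] 0.1188
140 [43.6  6.8] 0.1193
180 [27.9  7. ] 0.1189
220 [11.8  7.1] 0.1209
250 [-1.6  7.3] 0.1194
((567.9065551757812, -208.7779541015625), (89.14495849609375, 105.7395248413086), 75.96794891357422)
((568.1119384765625, -208.86117553710938), (88.64200592041016, 105.32740783691406), 75.54143524169922)
((567.5400390625, -209.7584686279297), (86.99726867675781, 105.8577651977539), 76.5226058959961)
((567.6177368164062, -209.82818603515625), (87.03369903564453, 105.5074234008789), 76.34300231933594)
```

View pics/s9.png

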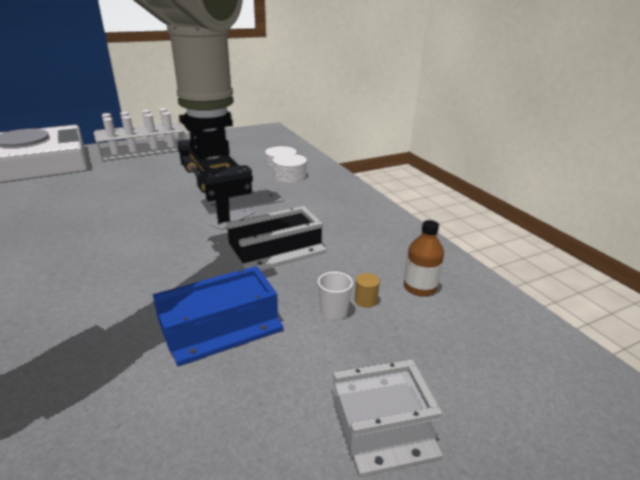

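View pics/w9.png

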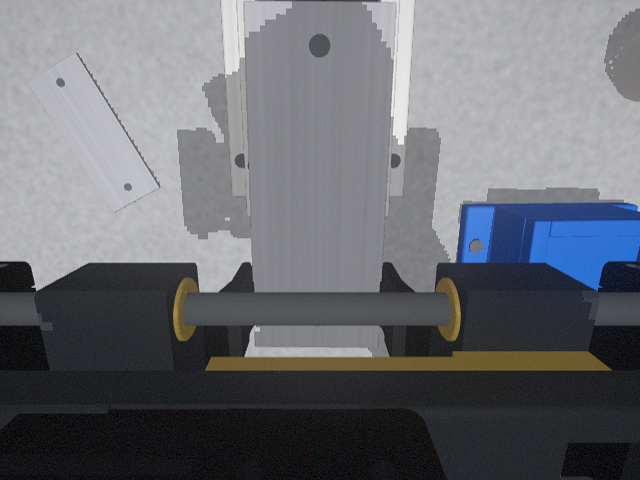

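The plate is nearly level and firmly held. I carry it across to the block, keeping height over the bystanders.

>>> drive_tool([
  {"rx": 0.0,"ry": 0.0,"rz": 0.0,"x": -0.001,"y": 0.008,"z": 0.0,"fingers": 0.5},
  {"rx": 0.0,"ry": 0.0,"rz": 0.0,"x": -0.003,"y": 0.024,"z": 0.0,"fingers": 0.5},
  {"rx": 0.0,"ry": 0.0,"rz": 0.0,"x": -0.005,"y": 0.048,"z": 0.0,"fingers": 0.5},
  {"rx": 0.0,"ry": 0.0,"rz": 0.0,"x": -0.008,"y": 0.08,"z": 0.0,"fingers": 0.5},
  {"rx": 0.0,"ry": 0.0,"rz": 0.0,"x": -0.011,"y": 0.12,"z": 0.0,"fingers": 0.5},
  {"rx": 0.0,"ry": 0.0,"rz": 0.0,"x": -0.014,"y": 0.16,"z": 0.0,"fingers": 0.5},
  {"rx": 0.0,"ry": 0.0,"rz": 0.0,"x": -0.017,"y": 0.2,"z": 0.0,"fingers": 0.5},
  {"rx": 0.0,"ry": 0.0,"rz": 0.0,"x": -0.02,"y": 0.24,"z": 0.0,"fingers": 0.5},
  {"rx": 0.0,"ry": 0.0,"rz": 0.0,"x": -0.0218,"y": 0.28,"z": 0.0,"fingers": 0.5},
  {"rx": 0.0,"ry": 0.0,"rz": 0.0,"x": -0.0218,"y": 0.315,"z": 0.0,"fingers": 0.5},
  {"rx": 0.0,"ry": 0.0,"rz": 0.0,"x": -0.0218,"y": 0.345,"z": 0.0,"fingers": 0.5},
  {"rx": 0.0,"ry": 0.0,"rz": 0.0,"x": -0.0218,"y": 0.37,"z": 0.0,"fingers": 0.5},
])

```text
time: 22.65
ee_pos: [0.4805, -0.1461, 0.1703]
eef_rot: [1.0, 0.009, 0.0, 0.0]
ft_force: [-0.5, -0.1, -2.5]
width: 0.0544
```

>>> drive_tool([
  {"rx": 0.0,"ry": 0.0,"rz": 0.003,"x": 0.0,"y": 0.018,"z": 0.0,"fingers": 0.5},
  {"rx": 0.0,"ry": 0.0,"rz": 0.009,"x": 0.0,"y": 0.031,"z": 0.0,"fingers": 0.5},
  {"rx": 0.0,"ry": 0.0,"rz": 0.017,"x": 0.0,"y": 0.039,"z": 0.0,"fingers": 0.5},
  {"rx": 0.0,"ry": 0.0,"rz": 0.025,"x": 0.0,"y": 0.043,"z": 0.0,"fingers": 0.5},
  {"rx": 0.0,"ry": 0.0,"rz": 0.033,"x": 0.0,"y": 0.0442,"z": 0.0,"fingers": 0.5},
  {"rx": 0.0,"ry": 0.0,"rz": 0.039,"x": 0.0,"y": 0.0442,"z": 0.0,"fingers": 0.5},
  {"rx": 0.0,"ry": 0.0,"rz": 0.0417,"x": 0.0,"y": 0.0442,"z": 0.0,"fingers": 0.5},
  {"rx": 0.0,"ry": 0.0,"rz": 0.0417,"x": 0.0,"y": 0.0442,"z": 0.0,"fingers": 0.5},
  {"rx": 0.0,"ry": 0.0,"rz": 0.0417,"x": 0.0,"y": 0.0442,"z": 0.0,"fingers": 0.5},
])

```text
time: 23.78
ee_pos: [0.4824, -0.1878, 0.1702]
eef_rot: [0.993, -0.12, 0.0, -0.0]
ft_force: [0.3, -0.3, -1.7]
width: 0.0546
```

```bash
python3 - <<'E'
from h import *
s=monitor.read_state();M=R.from_quat(s['eef_rot']).as_matrix();print(s['time'],s['ee_pos'],np.degrees(np.arctan2(M[1,0],M[0,0])),s['ft_force'],s['torque'],s['width'])
c=cam('wrist','wa.png')
c=cam('side','sa.png')
c=cam('scene','sca.png')
E
```

```text
23.775 [ 0.48239623 -0.18778188  0.1701586 ] -13.79636978322311 [ 0.31843092 -0.29999194 -1.71348928] [0.09859411 0.25766342 0.00408915] 0.05457103829328463
```

View pics/wa.png

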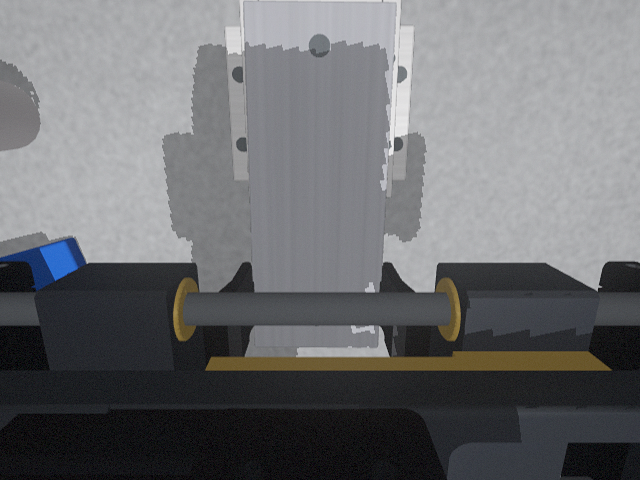

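View pics/sa.png

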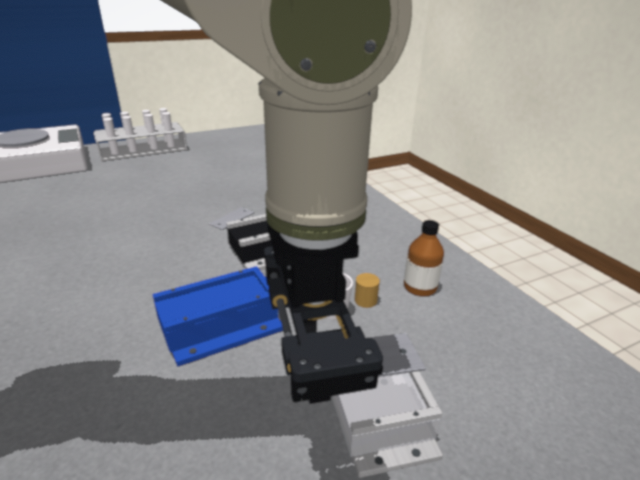

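```bash
python3 - <<'E'
from h import *
s=monitor.read_state();M=R.from_quat(s['eef_rot']).as_matrix();t=s['ee_pos']
c=pickle.load(open('wrist.pkl','rb'));P=world(c);Q=(P-t)@M*1000;z=P[...,2];g=c['color'].mean(-1)
# plate lateral & droop
for v in (10,60,120,180,230):
    u=np.where(abs(z[v]-.118)<.006)[0]; b=np.where((z[v]>.0045)&(z[v]<.014))[0]
    print(v,'plate x %.1f y %.1f %.1f z %.4f'%(np.median(Q[v,u,0]),Q[v,u[0],1],Q[v,u[-1],1],np.median(z[v,u])),'base', (Q[v,b[0]].round(1),Q[v,b[-1]].round(1),np.median(z[v,b]).round(4)) if len(b) else None)
# base strip holes/edges per side
for v in range(30,185,10):
    b=np.where((z[v]>.0045)&(z[v]<.0125)&(abs(Q[v,:,1])<75))[0]
    if len(b): print(v,Q[v,b[0],:2].round(1),Q[v,b[-1],:2].round(1),len(b))
E
```

```text
10 plate x 114.5 y -28.0 27.3 z 0.1181 base None
60 plate x 97.7 y -28.0 27.5 z 0.1185 base (array([119.5, -61.4, 162.7]), array([119.4,  61.6, 161.4]), np.float64(0.0089))
120 plate x 76.2 y -28.1 26.9 z 0.1191 base (array([  81.1, -197.9,  157.4]), array([ 81.7,  61.8, 162.2]), np.float64(0.009))
180 plate x 53.1 y -28.6 27.0 z 0.1196 base (array([ 40.4, -59.7, 161.6]), array([ 40.5,  60.2, 162.1]), np.float64(0.0081))
230 plate x 32.4 y -28.2 26.6 z 0.1202 base None
30 [137.7 -61.8] [137.5  62. ] 32
40 [131.5 -61.2] [131.9  62. ] 30
50 [125.4 -60.8] [125.8  62.2] 31
60 [119.5 -61.4] [119.4  61.6] 31
70 [113.2 -60.8] [113.5  61.7] 30
80 [107.3 -61.1] [107.5  62.4] 30
90 [100.8 -61. ] [100.8  61.3] 30
100 [ 94.6 -61.1] [94.7 61.6] 29
110 [ 88.1 -61.6] [88.2 61.9] 30
120 [ 81.5 -61.1] [81.7 61.8] 29
130 [ 74.9 -60.5] [75.1 62.7] 29
140 [ 68.1 -61.1] [68.3 62. ] 29
150 [ 61.3 -60.9] [61.5 61.9] 28
160 [ 54.4 -60.5] [54.6 62.2] 28
170 [ 47.4 -60.8] [47.7 61.7] 28
180 [ 40.4 -59.7] [40.5 60.2] 24
```

```bash
python3 - <<'E'
from h import *
c=pickle.load(open('side.pkl','rb'))
cv2.imwrite('pics/sac.png',cv2.resize(cv2.cvtColor(c['color'],4)[310:480,270:460],None,fx=4,fy=3.4))
# rect corners reprojection check of block fence top in the initial side & scene pics
c=pickle.load(open('scene.pkl','rb'))
cv2.imwrite('pics/scac.png',cv2.resize(cv2.cvtColor(c['color'],4)[120:230,210:350],None,fx=5,fy=5))
E
```

```text
(no output)
```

View pics/sac.png

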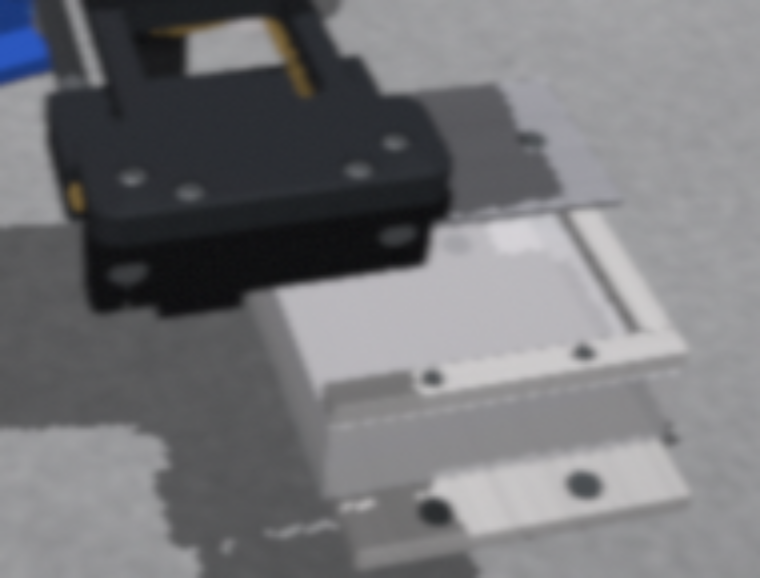

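View pics/scac.png

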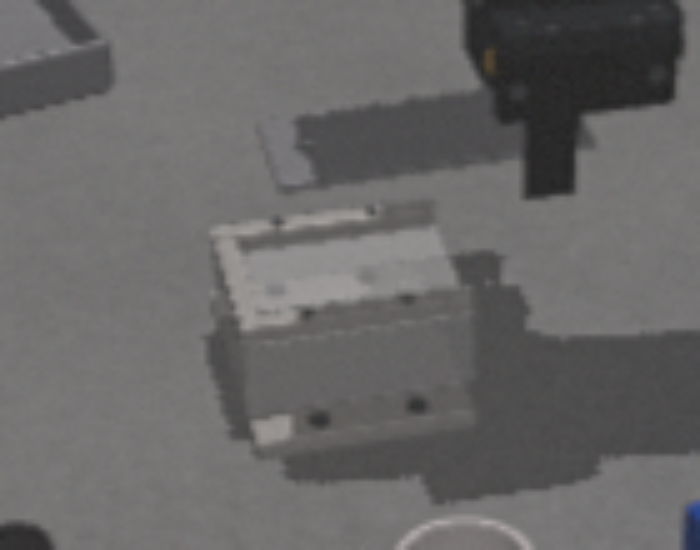

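Base-plate edges in the wrist view put the block centre at +0.4 mm, and the held plate is at -0.3 mm with the same yaw. The tail sits 0.025 rad low. I correct both and lower.

>>> drive_tool([
  {"rx": 0.0,"ry": 0.001,"rz": 0.0,"x": 0.0,"y": 0.0002,"z": 0.003,"fingers": 0.5},
  {"rx": 0.0,"ry": 0.002,"rz": 0.0,"x": -0.0005,"y": 0.0004,"z": 0.01,"fingers": 0.5},
  {"rx": 0.0,"ry": 0.003,"rz": 0.0,"x": -0.001,"y": 0.0007,"z": 0.02,"fingers": 0.5},
  {"rx": 0.0,"ry": 0.004,"rz": 0.0,"x": -0.0013,"y": 0.0007,"z": 0.03,"fingers": 0.5},
  {"rx": 0.0,"ry": 0.004,"rz": 0.0,"x": -0.0013,"y": 0.0007,"z": 0.038,"fingers": 0.5},
  {"rx": 0.0,"ry": 0.004,"rz": 0.0,"x": -0.0013,"y": 0.0007,"z": 0.044,"fingers": 0.5},
  {"rx": 0.0,"ry": 0.004,"rz": 0.0,"x": -0.0013,"y": 0.0007,"z": 0.048,"fingers": 0.5},
  {"rx": 0.0,"ry": 0.004,"rz": 0.0,"x": -0.0013,"y": 0.0007,"z": 0.05,"fingers": 0.5},
  {"rx": 0.0,"ry": 0.004,"rz": 0.0,"x": -0.0013,"y": 0.0007,"z": 0.05,"fingers": 0.5},
  {"rx": 0.0,"ry": 0.004,"rz": 0.0,"x": -0.0013,"y": 0.0007,"z": 0.05,"fingers": 0.5},
])

```text
time: 25.18
ee_pos: [0.4811, -0.1883, 0.1204]
eef_rot: [0.993, -0.12, 0.013, 0.002]
ft_force: [-0.0, 0.3, -3.5]
width: 0.0547
```

```bash
cat > t.py <<'E'
from h import *
import sys
tag=sys.argv[1]
s=monitor.read_state();M=R.from_quat(s['eef_rot']).as_matrix();t=s['ee_pos']
yaw=np.arctan2(M[1,0],M[0,0]);print(s['time'],t,np.degrees(yaw),M[2,:].round(4),s['ft_force'],s['torque'],s['width'])
A=np.array([[np.cos(yaw),np.sin(yaw),0],[np.sin(yaw),-np.cos(yaw),0],[0,0,1]])
c=cam('wrist','w%s.png'%tag);P=world(c);Q=(P-t*[1,1,0])@A*1000
pz=t[2]-.049
for v in (10,60,120,180,230):
    u=np.where((abs(Q[v,:,2]/1000-pz)<.005)&(abs(Q[v,:,1])<31))[0]
    if len(u):print(v,'plate x %.1f y %.1f %.1f z %.4f'%(np.median(Q[v,u,0]),Q[v,u[0],1],Q[v,u[-1],1],np.median(P[v,u,2])))
    f=np.where((abs(P[v,:,2]-.0573)<.004)&(abs(Q[v,:,1])<60)&(abs(Q[v,:,1])>30))[0]
    if len(f): print('   fence',Q[v,f[0]].round(1),Q[v,f[-1]].round(1),len(f))
c=cam('side','s%s.png'%tag)
cv2.imwrite('pics/s%sc.png'%tag,cv2.resize(cv2.cvtColor(c['color'],4)[310:480,270:460],None,fx=4,fy=3.4))
E
python3 t.py b
```

```text
25.175 [ 0.48112669 -0.18831344  0.12039281] -13.826923637974932 [ 0.0256 -0.     -0.9997] [-0.00933253  0.31234223 -3.46667321] [0.10593078 0.3172575  0.01506333] 0.05471543930534531
10 plate x 115.8 y -27.7 27.5 z 0.0712
   fence [120.5 -41.7  57.3] [120.8  41.5  56.8] 52
60 plate x 99.0 y -27.8 27.5 z 0.0713
   fence [102.2 -41.7  56.9] [102.3  41.6  56.7] 50
120 plate x 77.5 y -28.2 26.9 z 0.0713
   fence [ 78.5 -41.5  57. ] [78.6 41.5 56.7] 49
180 plate x 54.4 y -28.3 27.0 z 0.0713
   fence [ 53.  -41.9  56.2] [53.3 40.9 58.3] 47
230 plate x 33.7 y -28.2 26.6 z 0.0714
```

View pics/wb.png

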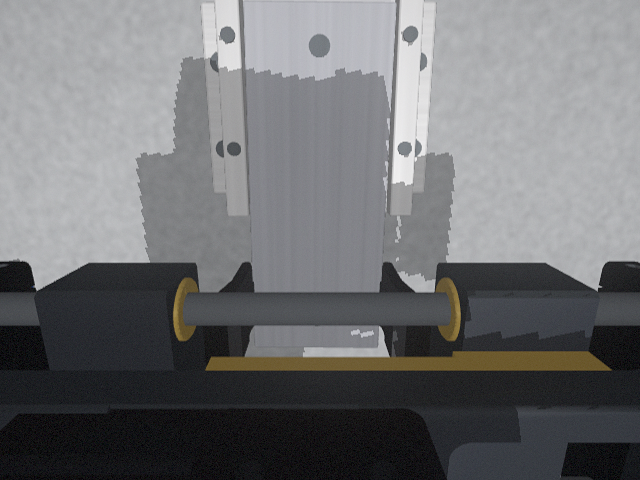

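View pics/sbc.png

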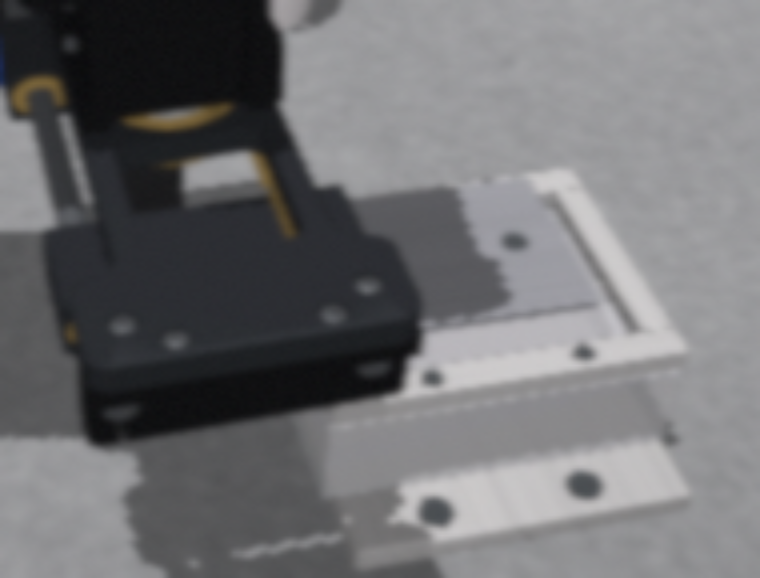

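The plate is level at z = 0.0713 and centred between the fences. The fence front is at tool x ≈ 38, so about 14 mm remain to the stop. I lower further.

>>> drive_tool([
  {"rx": 0.0,"ry": 0.0,"rz": 0.0,"x": 0.0,"y": 0.0002,"z": 0.004,"fingers": 0.5},
  {"rx": 0.0,"ry": 0.0,"rz": 0.0,"x": 0.0,"y": 0.0004,"z": 0.008,"fingers": 0.5},
  {"rx": 0.0,"ry": 0.0,"rz": 0.0,"x": 0.0,"y": 0.0004,"z": 0.012,"fingers": 0.5},
  {"rx": 0.0,"ry": 0.0,"rz": 0.0,"x": 0.0,"y": 0.0004,"z": 0.0145,"fingers": 0.5},
  {"rx": 0.0,"ry": 0.0,"rz": 0.0,"x": 0.0,"y": 0.0004,"z": 0.0155,"fingers": 0.5},
  {"rx": 0.0,"ry": 0.0,"rz": 0.0,"x": 0.0,"y": 0.0004,"z": 0.0163,"fingers": 0.5},
  {"rx": 0.0,"ry": 0.0,"rz": 0.0,"x": 0.0,"y": 0.0004,"z": 0.017,"fingers": 0.5},
  {"rx": 0.0,"ry": 0.0,"rz": 0.0,"x": 0.0,"y": 0.0004,"z": 0.0176,"fingers": 0.5},
  {"rx": 0.0,"ry": 0.0,"rz": 0.0,"x": 0.0,"y": 0.0004,"z": 0.0182,"fingers": 0.5},
  {"rx": 0.0,"ry": 0.0,"rz": 0.0,"x": 0.0,"y": 0.0004,"z": 0.0188,"fingers": 0.5},
  {"rx": 0.0,"ry": 0.0,"rz": 0.0,"x": 0.0,"y": 0.0004,"z": 0.0188,"fingers": 0.5},
])

```text
time: 26.65
ee_pos: [0.4813, -0.1888, 0.1013]
eef_rot: [0.993, -0.12, 0.012, 0.001]
ft_force: [0.3, -0.4, -2.7]
width: 0.0546
```

>>> drive_tool([
  {"rx": 0.0,"ry": 0.0,"rz": 0.0,"x": 0.0,"y": 0.0,"z": 0.0004,"fingers": 0.5},
  {"rx": 0.0,"ry": 0.0,"rz": 0.0,"x": 0.0,"y": 0.0,"z": 0.0008,"fingers": 0.5},
  {"rx": 0.0,"ry": 0.0,"rz": 0.0,"x": 0.0,"y": 0.0,"z": 0.001,"fingers": 0.5},
  {"rx": 0.0,"ry": 0.0,"rz": 0.0,"x": 0.0,"y": 0.0,"z": 0.001,"fingers": 0.5},
])

```text
time: 27.15
ee_pos: [0.4814, -0.1888, 0.1004]
eef_rot: [0.993, -0.12, 0.013, 0.002]
ft_force: [0.2, -0.3, -1.8]
width: 0.0545
```

>>> drive_tool([
  {"rx": 0.0,"ry": 0.0,"rz": 0.0,"x": 0.0,"y": 0.0,"z": 0.0004,"fingers": 0.5},
  {"rx": 0.0,"ry": 0.0,"rz": 0.0,"x": 0.0,"y": 0.0,"z": 0.0008,"fingers": 0.5},
  {"rx": 0.0,"ry": 0.0,"rz": 0.0,"x": 0.0,"y": 0.0,"z": 0.0008,"fingers": 0.5},
])

```text
time: 27.52
ee_pos: [0.4815, -0.1888, 0.0997]
eef_rot: [0.993, -0.12, 0.013, 0.001]
ft_force: [-1.5, 0.1, -1.5]
width: 0.0544
```

```bash
python3 t.py c
```

```text
27.525 [ 0.48145916 -0.18878645  0.09965446] -13.82380765410157 [ 2.540e-02 -1.000e-04 -9.997e-01] [-1.5031265   0.05349297 -1.50670378] [ 0.06424355  0.31645107 -0.0298364 ] 0.05435169722927239
10 plate x 115.3 y -30.7 31.0 z 0.0520
   fence [113.5 -42.2  57.1] [114.2  41.6  55.3] 62
60 plate x 98.7 y -30.8 30.6 z 0.0517
   fence [ 97.6 -42.2  56.4] [97.6 41.  56.8] 58
120 plate x 77.4 y -30.6 31.0 z 0.0514
   fence [ 77.1 -42.4  55.9] [77.1 41.1 56.8] 58
180 plate x 54.4 y -30.6 30.8 z 0.0512
   fence [ 54.8 -42.2  56.5] [55.  41.  57.4] 55
230 plate x 33.7 y -28.1 26.9 z 0.0509
```

The front is touching at the bed edge with the tail 1 mm high. I level it.

>>> drive_tool([
  {"rx": 0.0,"ry": -0.0005,"rz": 0.0,"x": 0.0002,"y": 0.0,"z": 0.0,"fingers": 0.5},
  {"rx": 0.0,"ry": -0.001,"rz": 0.0,"x": 0.0003,"y": 0.0,"z": 0.0,"fingers": 0.5},
  {"rx": 0.0,"ry": -0.0015,"rz": 0.0,"x": 0.0005,"y": 0.0,"z": 0.0,"fingers": 0.5},
  {"rx": 0.0,"ry": -0.002,"rz": 0.0,"x": 0.0006,"y": 0.0,"z": 0.0,"fingers": 0.5},
  {"rx": 0.0,"ry": -0.002,"rz": 0.0,"x": 0.0006,"y": 0.0,"z": 0.0,"fingers": 0.5},
])

```text
time: 28.25
ee_pos: [0.4821, -0.189, 0.0996]
eef_rot: [0.993, -0.12, 0.006, 0.001]
ft_force: [-1.0, 0.5, 1.0]
width: 0.0542
```

```bash
python3 t.py d
```

```text
28.25 [ 0.48207407 -0.18896366  0.09964137] -13.828649354772091 [ 0.0127 -0.     -0.9999] [-0.96449467  0.52113039  1.03451096] [ 0.03137774  0.24141888 -0.0130947 ] 0.05423077992924897
10 plate x 114.2 y -30.5 30.9 z 0.0519
   fence [112.2 -42.   57.8] [112.4  40.8  57.5] 60
60 plate x 97.9 y -30.8 30.7 z 0.0517
   fence [ 96.9 -42.4  56. ] [96.9 40.9 56.7] 59
120 plate x 76.8 y -31.0 30.9 z 0.0515
   fence [ 76.4 -42.1  57.2] [76.5 41.  57.2] 58
180 plate x 53.9 y -30.7 30.8 z 0.0512
   fence [ 54.5 -41.8  57.5] [54.7 40.4 58.7] 54
230 plate x 33.2 y -28.7 26.9 z 0.0510
```

View pics/sdc.png

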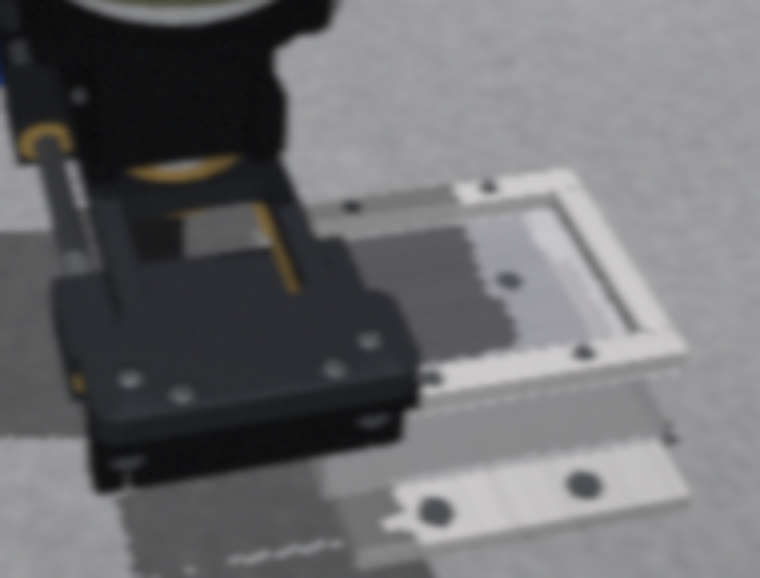

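View pics/wd.png

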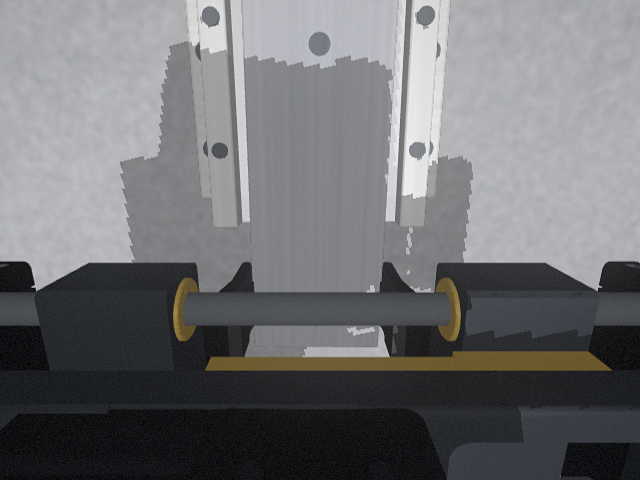

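The plate lies flat on the bed, centred between the fences. Now I slide it towards the stop.

>>> drive_tool([
  {"rx": 0.0,"ry": 0.0,"rz": 0.0,"x": 0.0008,"y": 0.0,"z": 0.0,"fingers": 0.5},
  {"rx": 0.0,"ry": 0.0,"rz": 0.0,"x": 0.0018,"y": 0.0,"z": 0.0,"fingers": 0.5},
  {"rx": 0.0,"ry": 0.0,"rz": 0.0,"x": 0.0028,"y": 0.0,"z": 0.0,"fingers": 0.5},
  {"rx": 0.0,"ry": 0.0,"rz": 0.0,"x": 0.0038,"y": 0.0,"z": 0.0,"fingers": 0.5},
  {"rx": 0.0,"ry": 0.0,"rz": 0.0,"x": 0.0048,"y": 0.0,"z": 0.0,"fingers": 0.5},
  {"rx": 0.0,"ry": 0.0,"rz": 0.0,"x": 0.0058,"y": 0.0,"z": 0.0001,"fingers": 0.5},
  {"rx": 0.0,"ry": 0.0,"rz": 0.0,"x": 0.0068,"y": 0.0,"z": 0.0001,"fingers": 0.5},
  {"rx": 0.0,"ry": 0.0,"rz": 0.0,"x": 0.0078,"y": 0.0,"z": 0.0001,"fingers": 0.5},
  {"rx": 0.0,"ry": 0.0,"rz": 0.0,"x": 0.0085,"y": 0.0,"z": 0.0001,"fingers": 0.5},
])

```text
time: 29.48
ee_pos: [0.4903, -0.191, 0.0996]
eef_rot: [0.993, -0.12, 0.006, 0.001]
ft_force: [-1.0, 0.0, 3.6]
width: 0.0545
```

>>> drive_tool([
  {"rx": 0.0,"ry": 0.0,"rz": 0.0,"x": 0.0005,"y": 0.0,"z": 0.0,"fingers": 0.5},
  {"rx": 0.0,"ry": 0.0,"rz": 0.0,"x": 0.001,"y": 0.0,"z": 0.0,"fingers": 0.5},
  {"rx": 0.0,"ry": 0.0,"rz": 0.0,"x": 0.0015,"y": 0.0,"z": 0.0,"fingers": 0.5},
  {"rx": 0.0,"ry": 0.0,"rz": 0.0,"x": 0.002,"y": 0.0,"z": 0.0,"fingers": 0.5},
  {"rx": 0.0,"ry": 0.0,"rz": 0.0,"x": 0.002,"y": 0.0,"z": 0.0,"fingers": 0.5},
])

```text
time: 30.1
ee_pos: [0.4923, -0.1914, 0.0997]
eef_rot: [0.993, -0.12, 0.006, 0.001]
ft_force: [-0.4, 0.3, 2.6]
width: 0.0543
```

```bash
python3 t.py e
```

```text
30.1 [ 0.49225891 -0.19144852  0.09965256] -13.822845856607179 [ 0.0128 -0.     -0.9999] [-0.44641272  0.33525356  2.57603548] [0.15209237 0.34402255 0.03200571] 0.05432751956729603
10 plate x 114.0 y -31.0 30.8 z 0.0524
   fence [112.8 -42.4  56.2] [112.9  41.3  56. ] 62
60 plate x 97.8 y -30.7 30.5 z 0.0521
   fence [ 97.  -42.4  55.8] [96.8 40.8 57.1] 59
120 plate x 76.7 y -30.6 30.7 z 0.0517
   fence [ 76.4 -42.5  55.9] [76.5 41.1 57.1] 56
180 plate x 53.9 y -30.8 30.7 z 0.0514
   fence [ 54.3 -42.1  56.4] [54.5 41.  56.7] 56
230 plate x 33.2 y -30.8 30.7 z 0.0509
   fence [ 34.6 -41.8  56.7] [34.7 41.3 56.9] 54
```

View pics/sec.png

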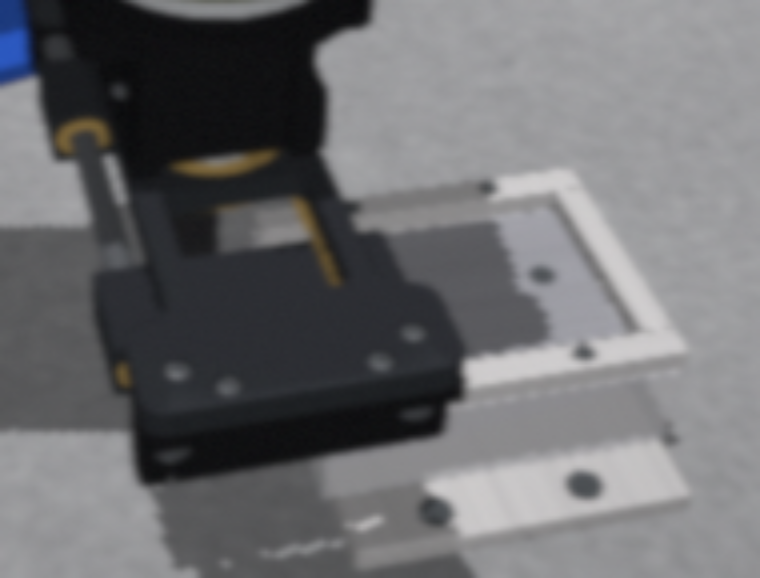

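Slight downward force at the front is tipping the tail up (~1 mm). I relieve it a little, then continue.

>>> drive_tool([
  {"rx": 0.0,"ry": -0.0005,"rz": 0.0,"x": 0.0002,"y": 0.0,"z": -0.0003,"fingers": 0.5},
  {"rx": 0.0,"ry": -0.001,"rz": 0.0,"x": 0.0003,"y": 0.0,"z": -0.0005,"fingers": 0.5},
  {"rx": 0.0,"ry": -0.0015,"rz": 0.0,"x": 0.0005,"y": 0.0,"z": -0.0006,"fingers": 0.5},
  {"rx": 0.0,"ry": -0.002,"rz": 0.0,"x": 0.0006,"y": 0.0,"z": -0.0006,"fingers": 0.5},
  {"rx": 0.0,"ry": -0.0025,"rz": 0.0,"x": 0.0008,"y": 0.0,"z": -0.0006,"fingers": 0.5},
  {"rx": 0.0,"ry": -0.0025,"rz": 0.0,"x": 0.0008,"y": 0.0,"z": -0.0006,"fingers": 0.5},
])

```text
time: 30.95
ee_pos: [0.4929, -0.1916, 0.1001]
eef_rot: [0.993, -0.12, -0.002, -0.0]
ft_force: [1.1, 0.0, 0.1]
width: 0.0542
```

```bash
python3 t.py f
```

```text
30.95 [ 0.49292524 -0.19158125  0.10013694] -13.82221973459469 [-0.0033 -0.     -1.    ] [1.09932691 0.04871301 0.12703503] [-7.17095182e-02  3.39771611e-02  5.41507202e-05] 0.054212908101832026
10 plate x 113.3 y -30.9 31.0 z 0.0510
   fence [111.9 -42.6  55.4] [111.7  41.1  56.3] 62
60 plate x 97.0 y -30.8 31.0 z 0.0508
   fence [ 95.7 -41.9  57.5] [96.1 41.3 55.9] 58
120 plate x 76.0 y -30.7 30.6 z 0.0511
   fence [ 75.7 -42.   56.8] [75.8 41.  56.6] 56
180 plate x 53.1 y -31.0 30.7 z 0.0511
   fence [ 53.7 -41.9  56.6] [53.8 41.4 56.3] 54
230 plate x 32.4 y -30.9 30.8 z 0.0509
   fence [ 34.  -41.7  57. ] [34.1 41.2 57. ] 52
```

Dead level at z = 0.051. I push on in small steps, watching the force.

>>> drive_tool([
  {"rx": 0.0,"ry": 0.0,"rz": 0.0,"x": 0.0005,"y": 0.0,"z": 0.0,"fingers": 0.5},
  {"rx": 0.0,"ry": 0.0,"rz": 0.0,"x": 0.001,"y": 0.0,"z": 0.0,"fingers": 0.5},
  {"rx": 0.0,"ry": 0.0,"rz": 0.0,"x": 0.0015,"y": 0.0,"z": 0.0,"fingers": 0.5},
  {"rx": 0.0,"ry": 0.0,"rz": 0.0,"x": 0.0015,"y": 0.0,"z": 0.0,"fingers": 0.5},
])

```text
time: 31.55
ee_pos: [0.4944, -0.192, 0.1001]
eef_rot: [0.993, -0.12, -0.002, -0.0]
ft_force: [0.1, -0.8, -2.0]
width: 0.0544
```

>>> drive_tool([
  {"rx": 0.0,"ry": 0.0,"rz": 0.0,"x": 0.0005,"y": 0.0,"z": 0.0,"fingers": 0.5},
  {"rx": 0.0,"ry": 0.0,"rz": 0.0,"x": 0.001,"y": 0.0,"z": 0.0,"fingers": 0.5},
  {"rx": 0.0,"ry": 0.0,"rz": 0.0,"x": 0.001,"y": 0.0,"z": 0.0,"fingers": 0.5},
])

```text
time: 31.92
ee_pos: [0.4948, -0.1921, 0.1001]
eef_rot: [0.993, -0.12, -0.002, -0.0]
ft_force: [-4.4, 1.6, 2.6]
width: 0.0542
```

>>> drive_tool([
  {"rx": 0.0,"ry": 0.0,"rz": 0.0,"x": 0.0005,"y": 0.0,"z": 0.0,"fingers": 0.5},
  {"rx": 0.0,"ry": 0.0,"rz": 0.0,"x": 0.0008,"y": 0.0,"z": 0.0,"fingers": 0.5},
  {"rx": 0.0,"ry": 0.0,"rz": 0.0,"x": 0.0008,"y": 0.0,"z": 0.0,"fingers": 0.5},
])

```text
time: 32.3
ee_pos: [0.495, -0.1922, 0.1001]
eef_rot: [0.993, -0.12, -0.003, -0.0]
ft_force: [-7.4, 2.5, 5.9]
width: 0.0543
```

Contact with the stop is about 7-8 N and motion has stopped. I ease off slightly, check, then release.

>>> drive_tool([
  {"rx": 0.0,"ry": 0.0,"rz": 0.0,"x": -0.0002,"y": 0.0,"z": 0.0,"fingers": 0.5},
  {"rx": 0.0,"ry": 0.0,"rz": 0.0,"x": -0.0005,"y": 0.0,"z": 0.0,"fingers": 0.5},
  {"rx": 0.0,"ry": 0.0,"rz": 0.0,"x": -0.0005,"y": 0.0,"z": 0.0,"fingers": 0.5},
])

```text
time: 32.67
ee_pos: [0.4948, -0.1922, 0.1001]
eef_rot: [0.993, -0.12, -0.002, -0.0]
ft_force: [-6.0, 2.1, 3.7]
width: 0.0544
```

```bash
python3 t.py g
```

```text
32.675 [ 0.49483962 -0.19216174  0.10006458] -13.82863719043012 [-5.e-03 -1.e-04 -1.e+00] [-6.0101281   2.07936593  3.68508334] [0.31154284 1.36945373 0.06642527] 0.05444533427686276
10 plate x 113.1 y -30.7 30.6 z 0.0511
   fence [111.8 -43.   55.2] [111.3  40.8  57.1] 62
60 plate x 96.9 y -30.5 30.8 z 0.0510
   fence [ 96.1 -42.9  55.2] [95.8 40.9 56.9] 60
120 plate x 75.9 y -30.4 31.0 z 0.0509
   fence [ 75.6 -42.3  56.9] [75.7 40.7 57.3] 57
180 plate x 53.0 y -30.9 30.5 z 0.0510
   fence [ 53.6 -42.4  56.1] [53.6 41.6 55.5] 55
230 plate x 32.4 y -30.6 30.9 z 0.0509
   fence [ 34.  -42.   57.3] [34.2 41.  57.4] 53
```

View pics/sgc.png

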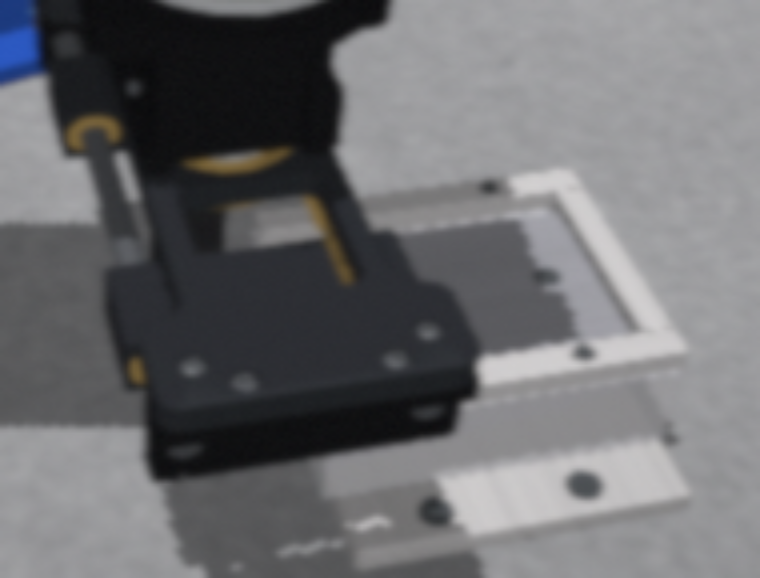

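>>> drive_tool([
  {"rx": 0.0,"ry": 0.0,"rz": 0.0,"x": 0.0,"y": 0.0,"z": 0.0,"fingers": 0.62},
  {"rx": 0.0,"ry": 0.0,"rz": 0.0,"x": 0.0,"y": 0.0,"z": 0.0,"fingers": 0.64},
  {"rx": 0.0,"ry": 0.0,"rz": 0.0,"x": 0.0,"y": 0.0,"z": 0.0,"fingers": 0.66},
  {"rx": 0.0,"ry": 0.0,"rz": 0.0,"x": 0.0,"y": 0.0,"z": 0.0,"fingers": 0.7},
  {"rx": 0.0,"ry": 0.0,"rz": 0.0,"x": 0.0,"y": 0.0,"z": 0.0,"fingers": 0.8},
  {"rx": 0.0,"ry": 0.0,"rz": 0.0,"x": 0.0,"y": 0.0,"z": 0.0,"fingers": 1.0},
  {"rx": 0.0,"ry": 0.0,"rz": 0.0,"x": 0.0,"y": 0.0,"z": 0.0,"fingers": 1.0},
  {"rx": 0.0,"ry": 0.0,"rz": 0.0,"x": 0.0,"y": 0.0,"z": 0.0,"fingers": 1.0},
  {"rx": 0.0,"ry": 0.0,"rz": 0.0,"x": 0.0,"y": 0.0,"z": 0.0,"fingers": 1.0},
], squeeze=10)

```text
time: 33.9
ee_pos: [0.4957, -0.1923, 0.1002]
eef_rot: [0.993, -0.12, -0.001, -0.0]
ft_force: [0.2, 0.6, 0.2]
width: 0.0863
```

```bash
python3 t.py h
```

```text
33.9 [ 0.49568671 -0.19227858  0.10022203] -13.82115632403337 [-0.003 -0.    -1.   ] [0.15461993 0.55289302 0.18384221] [0.0624432  0.07472201 0.0228264 ] 0.0862929596844471
10 plate x 113.3 y -30.8 30.9 z 0.0510
   fence [111.4 -42.1  57. ] [111.9  41.3  55.7] 62
60 plate x 97.0 y -30.7 30.8 z 0.0510
   fence [ 95.4 -41.5  58.9] [96.2 41.5 55.3] 59
120 plate x 76.0 y -30.7 30.7 z 0.0511
   fence [ 75.7 -42.   56.9] [75.7 40.9 56.9] 58
180 plate x 53.1 y -30.9 30.8 z 0.0510
   fence [ 53.7 -41.9  56.8] [53.9 41.1 57.4] 55
230 plate x 32.4 y -30.9 30.7 z 0.0509
   fence [ 34.1 -41.5  57.8] [33.9 41.5 56.4] 53
```

View pics/wh.png

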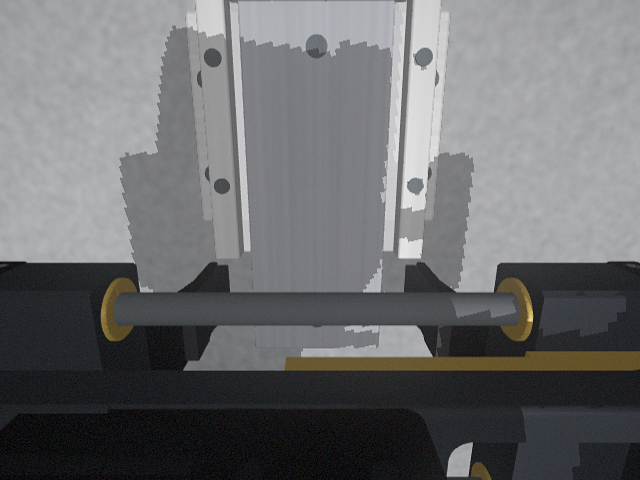

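Released. I rise straight up and check the seat from above.

>>> drive_tool([
  {"rx": 0.0,"ry": 0.0,"rz": 0.0,"x": 0.0,"y": 0.0,"z": -0.003,"fingers": 1.0},
  {"rx": 0.0,"ry": 0.0,"rz": 0.0,"x": 0.0,"y": 0.0,"z": -0.01,"fingers": 1.0},
  {"rx": 0.0,"ry": 0.0,"rz": 0.0,"x": 0.0,"y": 0.0,"z": -0.03,"fingers": 1.0},
  {"rx": 0.0,"ry": 0.0,"rz": 0.0,"x": 0.0,"y": 0.0,"z": -0.07,"fingers": 1.0},
  {"rx": 0.0,"ry": 0.0,"rz": 0.0,"x": 0.0,"y": 0.0,"z": -0.11,"fingers": 1.0},
  {"rx": 0.0,"ry": 0.0,"rz": 0.0,"x": -0.01,"y": 0.0,"z": -0.14,"fingers": 1.0},
  {"rx": 0.0,"ry": 0.0,"rz": 0.0,"x": -0.01,"y": 0.0,"z": -0.14,"fingers": 1.0},
  {"rx": 0.0,"ry": 0.0,"rz": 0.0,"x": -0.01,"y": 0.0,"z": -0.14,"fingers": 1.0},
  {"rx": 0.0,"ry": 0.0,"rz": 0.0,"x": -0.01,"y": 0.0,"z": -0.14,"fingers": 1.0},
])

```text
time: 35.12
ee_pos: [0.4861, -0.1898, 0.2393]
eef_rot: [0.993, -0.12, -0.002, -0.0]
ft_force: [0.1, -0.4, 1.4]
width: 0.0868
```

```bash
python3 - <<'E'
from h import *
s=monitor.read_state();M=R.from_quat(s['eef_rot']).as_matrix();t=s['ee_pos'];yaw=np.arctan2(M[1,0],M[0,0]);print(s['time'],t)
A=np.array([[np.cos(yaw),np.sin(yaw),0],[np.sin(yaw),-np.cos(yaw),0],[0,0,1]])
c=cam('wrist','wi.png');P=world(c);Q=(P-t*[1,1,0])@A*1000
cv2.imwrite('pics/wic.png',cv2.resize(cv2.cvtColor(c['color'],4)[0:300,220:420],None,fx=2.9,fy=2))
m=(P[...,2]>.0535)&(P[...,2]<.063)&(abs(Q[...,1])<50)&(Q[...,0]<200)
print('fence',cv2.minAreaRect(Q[m][:,:2].astype(np.float32)),np.median(P[m][:,2]))
for du in (290,319,350):
  print([(v,Q[v,du,0].round(1),Q[v,du,2].round(1)) for v in range(0,300,6) if 130<Q[v,du,0]<165 or v>260 or v%60==0])
m=(P[...,2]>.0485)&(P[...,2]<.0535)&(abs(Q[...,1])<30)&(Q[...,0]<150)
q=Q[m];a=np.c_[q[:,:2],np.ones(len(q))];print('plane',np.linalg.lstsq(a,q[:,2],rcond=None)[0],q.min(0),q.max(0))
E
```

```text
35.125 [ 0.48606846 -0.18983154  0.23931735]
fence ((84.8189697265625, -0.5683860778808594), (84.31185913085938, 104.92284393310547), 89.83350372314453) 0.056912008059186364
[(0, np.float64(179.1), np.float64(-0.5)), (24, np.float64(160.9), np.float64(0.9)), (30, np.float64(156.5), np.float64(0.4)), (36, np.float64(152.3), np.float64(-0.8)), (42, np.float64(134.3), np.float64(56.3)), (48, np.float64(130.3), np.float64(56.8)), (60, np.float64(123.5), np.float64(51.6)), (120, np.float64(81.9), np.float64(51.0)), (180, np.float64(36.7), np.float64(52.3)), (240, np.float64(-28.2), np.float64(-0.5)), (264, np.float64(-53.1), np.float64(-0.1)), (270, np.float64(-59.8), np.float64(-0.9)), (276, np.float64(-65.5), np.float64(0.9)), (282, np.float64(-72.4), np.float64(-0.1)), (288, np.float64(-78.6), np.float64(0.7)), (294, np.float64(33.5), np.float64(254.0))]
[(0, np.float64(178.9), np.float64(0.1)), (24, np.float64(161.5), np.float64(-1.0)), (30, np.float64(156.8), np.float64(-0.6)), (36, np.float64(152.5), np.float64(-1.6)), (42, np.float64(133.8), np.float64(58.2)), (48, np.float64(130.3
[... 582 characters left out ...]
 (36, np.float64(152.2), np.float64(-0.4)), (42, np.float64(134.3), np.float64(56.5)), (48, np.float64(130.3), np.float64(57.2)), (60, np.float64(123.6), np.float64(51.2)), (120, np.float64(81.9), np.float64(51.8)), (180, np.float64(36.5), np.float64(50.4)), (240, np.float64(-27.7), np.float64(1.0)), (264, np.float64(-53.0), np.float64(-0.0)), (270, np.float64(-59.3), np.float64(0.2)), (276, np.float64(-66.2), np.float64(-0.9)), (282, np.float64(-72.0), np.float64(0.6)), (288, np.float64(-78.8), np.float64(0.1)), (294, np.float64(33.4), np.float64(253.7))]
plane [-5.53078388e-05 -1.38425959e-03  5.09681120e+01] [-12.81583819 -29.87894145  48.50613985] [127.30157865  29.87109408  53.46984089]
```

View pics/wic.png

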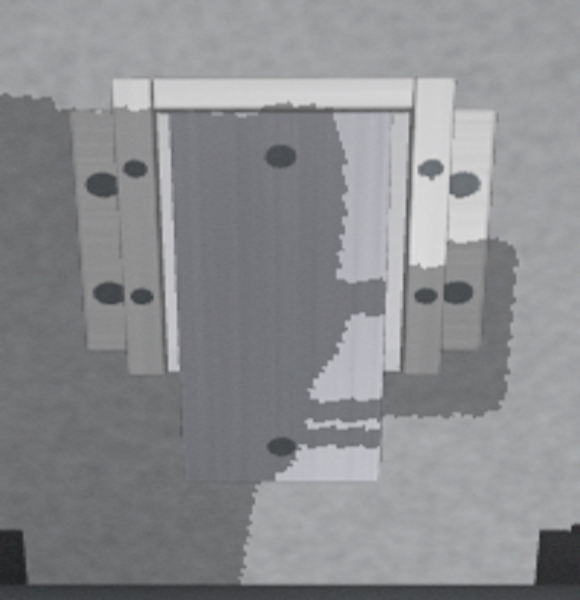

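Seated: the plate front is 45.2 mm beyond the block's front, where 45 is exactly home. It lies flat, about centred, and its rear edge meets the stop (crop row ~110). Handing in.

```bash
python3 - <<'E'
from h import *
print(workorder.close_job())
E
```

```text
the job is handed in; nothing more can be done
None
```

The plate is on the clear specimen block, home against its back stop and released, and the job is handed in at about 35 s of the 72 s allowed. `close_job()` gives no verdict.

I pressed the plate at about 12–13 N and slid it out to about 46 mm of overhang. I then pinched that end by its sides, carried it over the bystanders and laid it between the block's fences. It met the stop at about 8 N, and I opened the fingers.

**Last checks, from above after release:**
- **Home:** the plate overhangs the block's front by 45.2 mm, where 45 mm is fully home. Its rear edge shows no visible gap at the stop.
- **Flat:** the fitted tilt is about 0.001 rad. The plate top is at z = 0.051 m, and a bed at 0.047 m plus the 4 mm plate gives the same height.
- **In line:** it lies straight between the fences, with space on both sides.
- **Clear:** the gripper was open, well above the plate, and felt no contact force beyond noise.

**What went wrong or was not checked:**
- The first move call was refused because rows left out some keys; nothing moved.
- During the sliding home, a slight downward force tipped the plate's tail up by about 1 mm. I relieved it before touching the stop.
- I did not measure the bystanders again at the end; the arm kept well away from them throughout.

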